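Change the weld sample on the inspection stage

TASK

Draw the inspected weld sample out of the inspection stage from under its two sprung clips and set it down upright in the shallow grey tray. Then slide the fresh sample, which lies on the bench, front edge first along the stage's channel under the clips until it is fully home against the stop and both clips have ridden over its front and snapped down into its edge notches; let go of it.

Things in the scene. Friction and masses are not known exactly. Their poses are not given: they have to be found in the camera images.
- old_sample_mid (a point): Middle of the inspected sample's upright rib, 30 mm above the sample's underside. The rib is 10 mm thick (along x), 44 mm wide (along y), its top 60 mm above the underside; the lowest 10 mm carry weld beads. x points to the plate's front edge, 75 mm ahead of this point; the tail edge is 15 mm behind it.
- old_sample: The inspected sample, a dark steel T-joint weld sample, 0.3 to 0.5 kg: plate 90 mm long (x), 70 wide (y), 6 thick, with an upright cross rib near the tail. Origin: centre of the underside; the rib is 30 mm behind it (-x). Each long edge has a notch, 15 mm long, 14 deep, centred 15 mm ahead of the origin. At the start it is fully home in the stage.
- new_sample_mid (a point): Middle of the fresh sample's upright rib, 30 mm above the sample's underside. The rib is 10 mm thick (along x), 44 mm wide (along y), its top 60 mm above the underside; the lowest 10 mm carry weld beads. x points to the plate's front edge, 75 mm ahead of this point; the tail edge is 15 mm behind it.
- new_sample: The fresh sample, same shape: dark steel T-joint weld sample, 0.3 to 0.5 kg: plate 90 mm long (x), 70 wide (y), 6 thick, with an upright cross rib near the tail. Origin: centre of the underside; the rib is 30 mm behind it (-x). Each long edge has a notch, 15 mm long, 14 deep, centred 15 mm ahead of the origin. At the start it lies on the bench, tail towards the robot.
- stage_home (a point): Point on the inspection stage, 42 mm above the bench and 30 above its deck, where the middle of a sample's rib is when that sample is fully home; the sample's axes then lie along these. x is the way a sample is slid in. A sample whose rib is at x = -40 mm or less from here is clear of the clips and can be lifted straight up; at -95 to -85 mm one can be set down flat before the guides.
- stage: Inspection stage, a fixed grey-painted steel block 200 x 130 mm with open mouth towards the robot; deck 12 mm above the bench. x = slide-in direction. From this origin along x: deck -125 to 75 mm; flaring guides -61 to -28 (mouth 85 mm wide at least); side rails 73 mm apart, 5 high, to 50; stop bar at 50; clip rollers at 20 (28 mm each side), clip tips from 7.
- clip_left (a joint): Left (+y) sprung clip: steel leaf 12 mm wide hinged behind the stop, a 14 mm roller under its nose, tip at most 19 mm above the deck (23 when lifted). 0 = down (rest, or in a home sample's notch); about 0.06 rad = riding on a plate. Presses with about 1.6 N down, 2.4 N riding. Moving a sample past both clips takes 5 to 10 N, up to 20 if also pressed down.
- clip_right (a joint): Right (-y) sprung clip, the same as the left one.
- tray_in (a point): Centre of the inner floor (about 4 mm above the bench) of the shallow grey tray, fixed on the bench on the other side of the stage from the fresh sample. Outside 170 mm along its x by 140 mm along its y; walls 4 mm thick, 18 mm high.

How it is judged (in metres and radians):
On the way, in this order (a step that is already met when the one before it is completed fails the run):
1. the inspected sample stands in the tray, let go (x of old_sample_mid in the frame of tray_in between -0.082 and 0.082 m and y of old_sample_mid in the frame of tray_in between -0.066 and 0.066 m and z of old_sample_mid in the frame of tray_in between 0.02 and 0.036 m and contact force between old_sample and the fingers below 0.1 N), for 0.1 s.
2. the fresh sample's front is under both clips, which ride on top of it (value of joint each of clip_left, clip_right above 0.035 rad and x of new_sample_mid in the frame of stage_home between -0.04 and -0.001 m and y of new_sample_mid in the frame of stage_home between -0.01 and 0.01 m), for 0.04 s.
At the end, for the whole second after the job is handed in: The fresh sample is home (within 3 mm along the channel and in height, 4 mm across, 0.06 rad), both clips down in its notches (under 0.02 rad); the inspected sample stands flat on the tray floor within the walls (upright within 0.08 rad); both released and at rest (x of new_sample_mid in the frame of stage_home between -0.003 and 0.003 m and y of new_sample_mid in the frame of stage_home between -0.004 and 0.004 m and z of new_sample_mid in the frame of stage_home between -0.003 and 0.003 m and angle between the x axis of new_sample_mid and the x axis of stage_home, either way round below 0.06 rad and value of joint each of clip_left, clip_right below 0.02 rad and x of old_sample_mid in the frame of tray_in between -0.082 and 0.082 m and y of old_sample_mid in the frame of tray_in between -0.066 and 0.066 m and z of old_sample_mid in the frame of tray_in between 0.02 and 0.036 m and angle between old_sample_mid's own z axis and vertical below 0.08 rad and linear speed of each of old_sample, new_sample below 0.02 m/s); the robot touches nothing.
It also fails if it takes over 58 s, if anything falls off the work surface, if the arm or the gripper's body presses on something with over 40 N, if the wrist force passes 120 N, or if a joint passes its speed limit or range.

ROBOT

A 7-joint arm with a two-finger parallel gripper is mounted at the origin on a cart in front of the work surface, level with it; the furniture and walls round the work are solid. World frame = base frame: x ahead of the robot, y to its left, z up, the work surface at z = 0. Lengths are in mm, angles in rad, forces in N, time in s.
With the tool pointing down it reaches from about 400 to 875 mm from the base axis. Payload 4.4 kg.
Tool frame: the origin (TCP) lies at the very end of the fingers, on their centre line; the grasp point (between the pads) lies 19 mm behind it; y points along the fingers, z is the direction in which the jaws open and shut, and the axes are right-handed (so a half turn about y gives the same grasp; the last joint's range is limited). The gripper opens to 85 mm and grips with 20 to 120 N. Pads are 22 mm wide; open, the fingers measure 114 mm over their backs; the gripper's body (76 mm by 85 mm) begins 54 mm behind the grasp point. The pads swing forward as they close: fully open they stand 13 mm farther back than shut.
Start: joints at [1.177, 0.628, 0.038, 1.517, -0.027, 0.996, -0.02], TCP at [209.302, -615.394, 231.313] pointing down, gripper open.
Joint ranges: [-3.06, 3.06], [-0.37, 2.12], [-1.25, 1.32], [0.18, 2.47], [-1.1, 4.24], [0.23, 1.98], [-2.94, 2.94]. Speed limits (rad/s): [2.57, 2.57, 3.14, 3.14, 3.14, 3.14, 3.14].

INTERFACE

Orientations are given as [roll, pitch, yaw] about the fixed x, y, z axes, in that order (R = Rz(yaw) Ry(pitch) Rx(roll)).
In Python, from cell import read_state, get_image, finish_job gives the robot as it stands. The module is installed in compiled form; this text tells all that it offers.
- The arm moves only by the tool servo_tool, never from a script. Its argument "increments" is a list of rows, each an object of numbers: "dx", "dy", "dz": the shift along the world's x, y, z in cm; "ax", "ay", "az": the turn, a rotation vector about the world's x, y, z in rad; "claw": the closure, from -1 (fully open) to 1 (shut). A call has 1 to 8 rows; each row is the pose to reach, as a shift and turn from the pose commanded when the call began; what a row does not reach only later rows make up. A row lasts 1/12 s, in which the tool goes at most 41.7 mm and 7.16 degrees, less where a joint would pass 70% of its speed; a pose out of reach is approached as far as the arm can. A call with a gripper value outside its range is refused whole. The fingers move at their own pace and stop on an object; the grip force is fixed at half the most. Time passes only in rows, so rows that repeat a pose let the fingers close. It gives the time, the measured TCP pose, the force and the opening at its end, in the units of the state.
- read_state(): the state, without advancing time (a new reading comes with each control period).
- get_image(name): name is "scene" or "top" or "wrist"; returns a dict with "color" (384x512x3 uint8, red, green, blue), "fov_y" (degrees; the focal length in pixels is half the picture's height over the tangent of half this angle, whatever the lens; pixels are square), "cx", "cy" (the principal point, pixels), "k1" (the pictures are not rectified: a ray, as slopes to the right and down, at radius r is drawn at 1 + k1 r^2 times it, then the intrinsics apply), "R" (3x3) and "t" (3): a world point X has camera coordinates R X + t. Camera axes: x right, y down, z forward; pixel columns grow to the right and rows downward; lengths in mm; the calibration is good to about 2 mm. A picture is of the moment at which its call begins. There is no depth.
- finish_job(): hands the job in, once; it reports no verdict.
The state is a dict: "clock": time; "qpos": joint angles; "qd": joint speeds; "tau": joint torques, N m; "eef_pos": TCP position; "tool_rot": TCP orientation; "force": force on the tool from outside, world axes, zero at the start; "torque": the same for the moment, N m; "width": finger opening in mm.
Only numpy, scipy, OpenCV 4.12 (cv2) and the standard library are available. Lean on these libraries where they do the work, as an engineer would, in place of code of your own. Each camera call takes 0.05 s, during which the arm holds its last target.

## Working session

There is one attempt and no reset: what is moved stays moved. The work goes in short steps, Python scripts to look and compute and a tool call to move; the robot and the scene stay as the last step left them, time stands still between calls to the robot, and variables do not carry over. Pictures are saved under pics/ and viewed, and the job is handed in when it is done.

Besides the shell and the picture viewer there is one more tool, called after "Emit:" in YAML: its name, and indented under it one key for each argument. servo_tool: Moves the arm, as the interface text tells. Its arguments: {"type":"object","properties":{"increments":{"type":"array","items":{"type":"object","properties":{"dx":{"type":"number"},"dy":{"type":"number"},"dz":{"type":"number"},"ax":{"type":"number"},"ay":{"type":"number"},"az":{"type":"number"},"claw":{"type":"number"}}}}},"required":["increments"]}

```bash
mkdir -p pics
cat > h.py <<'E'
import numpy as np, cv2
from cell import read_state, get_image, finish_job
def grab(n, f):
    im=get_image(n); cv2.imwrite('pics/'+f+'.png', im['color'][:,:,::-1]); np.save('pics/'+f+'.npy', im, allow_pickle=True); return im
def load(f): return np.load('pics/'+f+'.npy',allow_pickle=True).item()
def ray(im,u,v):
    h=im['color'].shape[0]; f=h/2/np.tan(np.radians(im['fov_y'])/2)
    xd=np.array([(u-im['cx'])/f,(v-im['cy'])/f]); x=xd.copy()
    for _ in range(30): x=xd/(1+im['k1']*(x@x))
    R=np.array(im['R']); t=np.array(im['t'])
    return -R.T@t, R.T@np.array([x[0],x[1],1.])
def onz(im,u,v,z):
    c,d=ray(im,u,v); return c+d*(z-c[2])/d[2]
def proj(im,X):
    h=im['color'].shape[0]; f=h/2/np.tan(np.radians(im['fov_y'])/2)
    p=np.array(im['R'])@np.array(X)+np.array(im['t']); x=p[:2]/p[2]; x=x*(1+im['k1']*(x@x))
    return np.array([x[0]*f+im['cx'],x[1]*f+im['cy']])
E
python3 - <<'E'
from h import *
np.set_printoptions(precision=3,suppress=True)
s=read_state(); print(s)
for n in ['scene','top','wrist']:
    im=grab(n,n+'0'); print(n,im['fov_y'],im['cx'],im['cy'],im['k1'],-np.array(im['R']).T@np.array(im['t']),np.array(im['R'])[2])
E
```

```text
{'clock': 0.0, 'qpos': array([ 1.177,  0.629,  0.038,  1.518, -0.027,  0.996, -0.02 ]), 'qd': array([-0.001, -0.001,  0.001,  0.001, -0.002, -0.002,  0.002]), 'tau': array([ -0.001, -56.342,   1.226, -19.345,   0.011,   0.01 ,  -0.   ]), 'eef_pos': array([ 209.098, -614.807,  230.393]), 'tool_rot': array([-1.573, -0.   , -2.814]), 'force': array([-0.324, -0.285, -0.114]), 'torque': array([-0.008, -0.   ,  0.014]), 'width': 85.86196590376034}
scene 51.475637044185355 251.8993966419096 193.05529962644846 -0.11530568043664832 [ 44.261 614.934 663.993] [ 0.521 -0.613 -0.593]
top 42.473851783956334 251.60498456408266 202.4988444114839 -0.1402314990351438 [ 473.126   22.223 1496.524] [ 0.07  -0.024 -0.997]
wrist 58.126838911826354 254.53899875798587 196.4910720554282 -0.10315346729277379 [ 286.552 -589.262  373.516] [-0.301 -0.101 -0.948]
```

View pics/scene0.png

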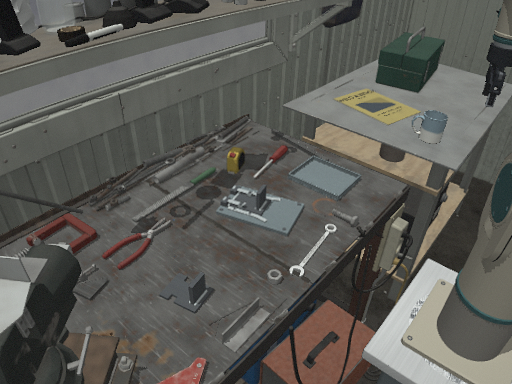

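View pics/top0.png

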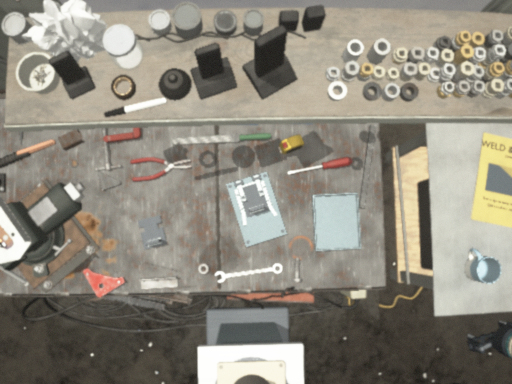

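View pics/wrist0.png

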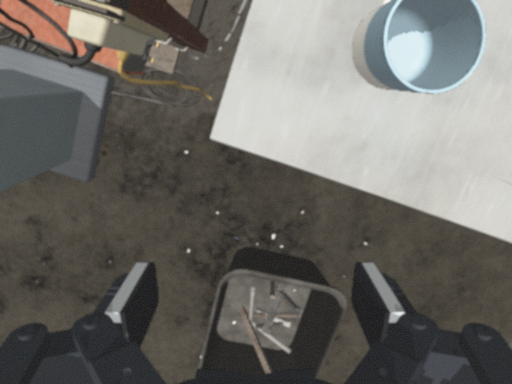

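The scene view shows the stage at about (262,208), the tray at (325,175) and the fresh sample at (188,292). In the top view (up is +x, left is +y) the stage is at (257,208), the tray at (337,222) and the fresh sample at (152,231). Next I'll enlarge these regions.

Run:
```python
from h import *
t=load('top0')['color'][:,:,::-1]; s=load('scene0')['color'][:,:,::-1]
cv2.imwrite('pics/t_stage.png',cv2.resize(t[165:255,215:365],None,fx=5,fy=5,interpolation=cv2.INTER_CUBIC))
cv2.imwrite('pics/t_new.png',cv2.resize(t[205:255,125:180],None,fx=10,fy=10,interpolation=cv2.INTER_CUBIC))
cv2.imwrite('pics/s_stage.png',cv2.resize(s[145:245,205:365],None,fx=5,fy=5,interpolation=cv2.INTER_CUBIC))
cv2.imwrite('pics/s_new.png',cv2.resize(s[260:325,150:225],None,fx=8,fy=8,interpolation=cv2.INTER_CUBIC))
```

```text
(no output)
```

View pics/t_stage.png

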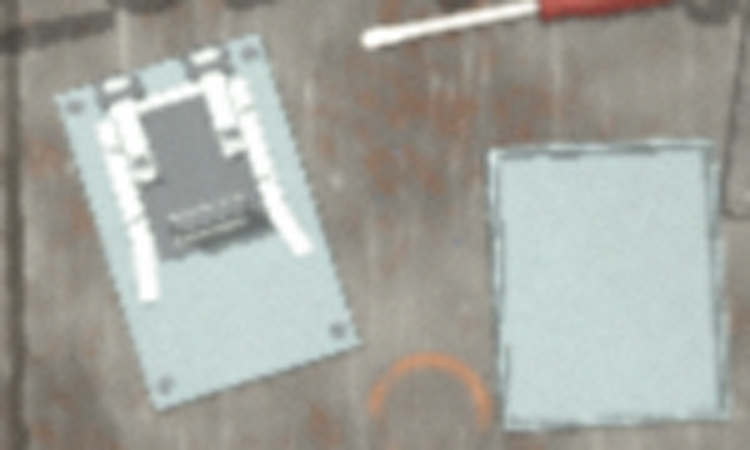

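View pics/t_new.png

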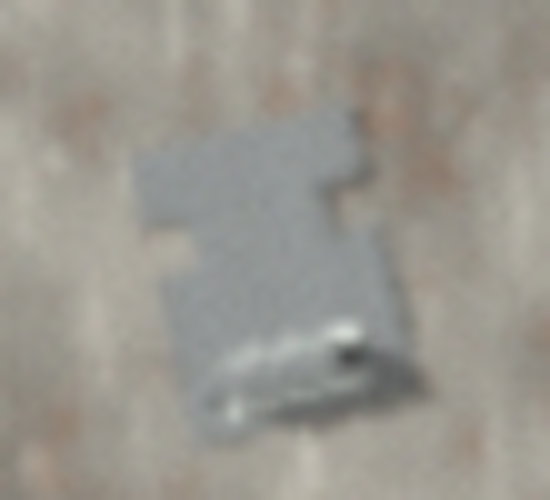

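View pics/s_stage.png

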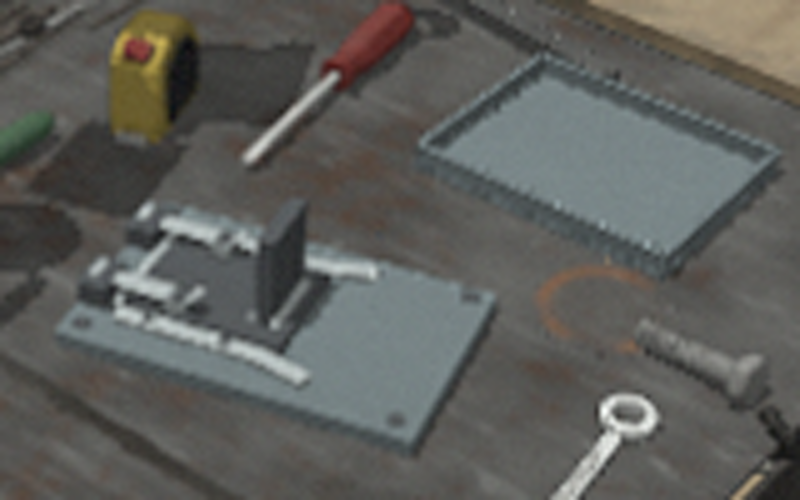

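View pics/s_new.png

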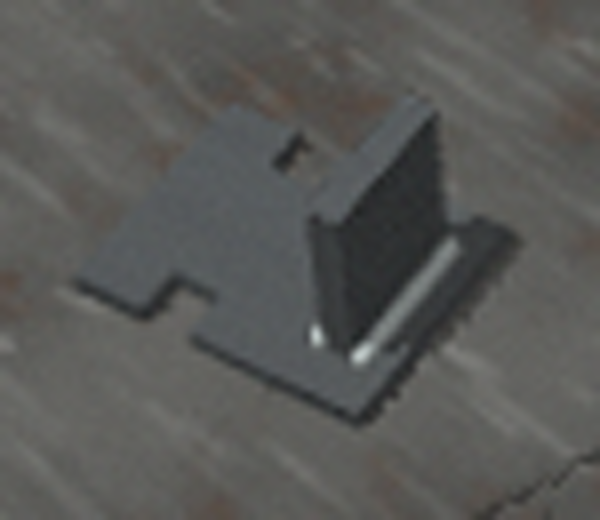

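Run:
```python
from h import *
np.set_printoptions(precision=1,suppress=True)
im=load('top0'); sc=load('scene0'); t=im['color'][:,:,::-1]
hsv=cv2.cvtColor(t,cv2.COLOR_BGR2HSV)
def full(p,off,k): return [(p[0]+.5)/k-.5+off[0],(p[1]+.5)/k-.5+off[1]]
def sub(gray,p): 
    return p
g=cv2.cvtColor(t,cv2.COLOR_BGR2GRAY)
st=[full(p,(215,165),5) for p in [(57,95),(258,35),(360,345),(158,410)]]
W=np.array([onz(im,*p,12) for p in st]); print('stage',W); print('c',W.mean(0),[np.linalg.norm(W[i]-W[i-1]) for i in range(4)],
 'yaws',[np.degrees(np.arctan2(*(W[a]-W[b])[1::-1])) for a,b in [(0,3),(1,2)]], np.degrees(np.arctan2(*(W[0]-W[1])[1::-1]))-90)
tr=[full(p,(215,165),5) for p in [(488,150),(713,140),(730,418),(503,432)]]
W=np.array([onz(im,*p,18) for p in tr]); print('tray',W,W.mean(0),[np.linalg.norm(W[i]-W[i-1]) for i in range(4)],[np.degrees(np.arctan2(*(W[a]-W[b])[1::-1])) for a,b in [(0,3),(1,2)]])
ns=[full(p,(125,205),10) for p in [(133,155),(350,105),(425,395),(200,440)]]
W=np.array([onz(im,*p,6) for p in ns]); print('new top',W,W.mean(0),[np.linalg.norm(W[i]-W[i-1]) for i in range(4)],[np.degrees(np.arctan2(*(W[a]-W[b])[1::-1])) for a,b in [(0,3),(1,2)]])
# scene: new sample rib top corners and plate
for p in [(410,95),(440,115),(310,215),(345,230)]:
    print('ribtop',onz(sc,*full(p,(150,260),8),60))
for p in [(75,283),(238,103),(518,235),(358,420)]: print('plate',onz(sc,*full(p,(150,260),8),6))
for p in [(285,200),(306,206),(260,240),(278,247)]:
    print('old ribtop',onz(sc,*full(p,(205,145),5),72))
for p in [(55,328),(410,450),(495,298)]: print('stage scene',onz(sc,*full(p,(205,145),5),12))
for p in [(545,55),(780,155),(668,270),(420,145)]: print('tray scene',onz(sc,*full(p,(205,145),5),18))
# auto mask
m=((hsv[...,0]>85)&(hsv[...,0]<115)&(hsv[...,1]>18)&(hsv[...,2]>120)).astype(np.uint8)
m=cv2.morphologyEx(m,cv2.MORPH_CLOSE,np.ones((5,5)))
cs,_=cv2.findContours(m[160:260,210:370].copy(),cv2.RETR_EXTERNAL,cv2.CHAIN_APPROX_NONE)
for c in cs:
    if cv2.contourArea(c)>800:
        b=cv2.boxPoints(cv2.minAreaRect(c))+[210,160]; z=12 if b[:,0].mean()<300 else 18
        W=np.array([onz(im,*p,z) for p in b]); print('mask',W,W.mean(0),[np.linalg.norm(W[i]-W[i-1]) for i in range(4)])
```

```text
stage [[ 636.4   62.7   12. ]
 [ 670.5  -59.7   12. ]
 [ 481.5 -116.4   12. ]
 [ 445.5    6.    12. ]]
c [558.5 -26.9  12. ] [np.float64(199.21382270026885), np.float64(127.03833803736761), np.float64(197.2563796495878), np.float64(127.5708925349002)] yaws [np.float64(16.540846718697377), np.float64(16.701121860915123)] 15.53646208879961
tray [[ 597.1 -196.7   18. ]
 [ 600.4 -334.8   18. ]
 [ 431.7 -339.2   18. ]
 [ 427.2 -200.5   18. ]] [ 514.1 -267.8   18. ] [np.float64(169.929307235183), np.float64(138.2116541119096), np.float64(168.743397903539), np.float64(138.70832791800663)] [np.float64(1.3112809429734595), np.float64(1.4778885349800281)]
new top [[532.2 332.    6. ]
 [546.  265.7   6. ]
 [458.1 244.1   6. ]
 [445.8 312.5   6. ]] [495.5 288.6   6. ] [np.float64(88.540610771937), np.float64(67.70543227894858), np.float64(90.50247375651092), np.float64(69.52021447676209)] [np.float64(12.679669900663406), np.float64(13.79185356499464)]
ribtop [476.1 261.5  60. ]
ribtop [465.6 261.1  60. ]
ribtop [465.4 304.9  60. ]
ribtop [455.7 302.3  60. ]
plate [531.  334.1   6. ]
plate [547.4
[... 226 characters left out ...]
e scene [443.5  12.2  12. ]
stage scene [ 482.2 -114.5   12. ]
tray scene [ 599.  -335.1   18. ]
tray scene [ 431.5 -335.4   18. ]
tray scene [ 422.2 -191.7   18. ]
tray scene [ 595.7 -198.4   18. ]
mask [[ 593.2 -198.    18. ]
 [ 597.2 -334.2   18. ]
 [ 435.6 -336.5   18. ]
 [ 432.8 -201.2   18. ]] [ 514.7 -267.5   18. ] [np.float64(160.47375227574022), np.float64(136.20949697215562), np.float64(161.56316088488637), np.float64(135.377009598798)]
mask [[ 598.4   52.3   12. ]
 [ 637.5  -66.7   12. ]
 [ 486.4 -115.2   12. ]
 [ 448.2    3.4   12. ]] [542.6 -31.5  12. ] [np.float64(158.06607607666493), np.float64(125.26442179345224), np.float64(158.6742203392378), np.float64(124.57083319437722)]
```

Findings, with both views agreeing to about 2 mm:

| Item | Position (mm) | Yaw |
|---|---|---|
| Stage home | (558.4, -26.2) | about 16.3° |
| Tray centre | (514, -268) | about 1.3° |
| Fresh rib | (466, 282) | about 13.3° |

I'm starting to move.

Emit:
servo_tool:
  increments:
    - {"dx": 2,"dy": 3.3,"dz": 1.5,"az": 0.09,"claw": -1}
    - {"dx": 4,"dy": 6.7,"dz": 3,"az": 0.19,"claw": -1}
    - {"dx": 6,"dy": 10,"dz": 4,"az": 0.28,"claw": -1}
    - {"dx": 8,"dy": 13.4,"dz": 4,"az": 0.38,"claw": -1}
    - {"dx": 10,"dy": 16.8,"dz": 4,"az": 0.47,"claw": -1}
    - {"dx": 12,"dy": 20.2,"dz": 4,"az": 0.57,"claw": -1}
    - {"dx": 14,"dy": 23.6,"dz": 4,"az": 0.66,"claw": -1}
    - {"dx": 16,"dy": 27,"dz": 4,"az": 0.76,"claw": -1}

```text
invalid input at $.increments[0]: expected keys dx, dy, dz, ax, ay, az, claw
```

Emit:
servo_tool:
  increments:
    - {"dx": 2,"dy": 3.3,"dz": 1.5,"ax": 0,"ay": 0,"az": 0.09,"claw": -1}
    - {"dx": 4,"dy": 6.7,"dz": 3,"ax": 0,"ay": 0,"az": 0.19,"claw": -1}
    - {"dx": 6,"dy": 10,"dz": 4,"ax": 0,"ay": 0,"az": 0.28,"claw": -1}
    - {"dx": 8,"dy": 13.4,"dz": 4,"ax": 0,"ay": 0,"az": 0.38,"claw": -1}
    - {"dx": 10,"dy": 16.8,"dz": 4,"ax": 0,"ay": 0,"az": 0.47,"claw": -1}
    - {"dx": 12,"dy": 20.2,"dz": 4,"ax": 0,"ay": 0,"az": 0.57,"claw": -1}
    - {"dx": 14,"dy": 23.6,"dz": 4,"ax": 0,"ay": 0,"az": 0.66,"claw": -1}
    - {"dx": 16,"dy": 27,"dz": 4,"ax": 0,"ay": 0,"az": 0.76,"claw": -1}

```text
clock: 0.82
eef_pos: [369.8, -343.6, 271.4]
tool_rot: [-1.571, -0.0, -2.049]
force: [0.9, 0.5, 0.3]
width: 85.4
```

Emit:
servo_tool:
  increments:
    - {"dx": 2,"dy": 3.4,"dz": 0,"ax": 0,"ay": 0,"az": 0.09,"claw": -1}
    - {"dx": 4,"dy": 6.8,"dz": 0,"ax": 0,"ay": 0,"az": 0.18,"claw": -1}
    - {"dx": 6,"dy": 10.2,"dz": -1,"ax": 0,"ay": 0,"az": 0.28,"claw": -1}
    - {"dx": 8,"dy": 13.6,"dz": -2,"ax": 0,"ay": 0,"az": 0.38,"claw": -1}
    - {"dx": 10,"dy": 17,"dz": -3,"ax": 0,"ay": 0,"az": 0.48,"claw": -1}
    - {"dx": 12,"dy": 20.4,"dz": -4,"ax": 0,"ay": 0,"az": 0.58,"claw": -1}
    - {"dx": 14,"dy": 23.8,"dz": -5,"ax": 0,"ay": 0,"az": 0.68,"claw": -1}
    - {"dx": 16,"dy": 27.2,"dz": -6,"ax": 0,"ay": 0,"az": 0.763,"claw": -1}

```text
clock: 1.48
eef_pos: [529.8, -71.8, 210.8]
tool_rot: [-1.571, -0.0, -1.286]
force: [0.1, -0.9, 0.1]
width: 85.6
```

Emit:
servo_tool:
  increments:
    - {"dx": 1.5,"dy": 2.5,"dz": -1,"ax": 0,"ay": 0,"az": 0,"claw": -1}
    - {"dx": 2.85,"dy": 4.5,"dz": -1.5,"ax": 0,"ay": 0,"az": 0,"claw": -1}
    - {"dx": 2.85,"dy": 4.5,"dz": -1.5,"ax": 0,"ay": 0,"az": 0,"claw": -1}

```text
clock: 1.73
eef_pos: [559.7, -21.8, 195.2]
tool_rot: [-1.569, 0.004, -1.283]
force: [0.3, 1.2, 0.2]
width: 85.3
```

Run:
```python
from h import *
s=read_state(); print(s['eef_pos'],s['tool_rot'])
im=grab('wrist','w1'); cv2.imwrite('pics/w1b.png',cv2.resize(im['color'][:,:,::-1],None,fx=1.5,fy=1.5))
for p in [(75,0,18),(0,0,60),(0,22,60),(0,-22,60)]:
    a=np.radians(16.3);c=np.array([558.4,-26.2]);w=c+[p[0]*np.cos(a)-p[1]*np.sin(a),p[0]*np.sin(a)+p[1]*np.cos(a)]
    print(p,proj(im,[*w,p[2]+12])*1.5)
```

```text
[559.67769315 -21.84003335 195.17786573] [-1.56879764  0.00423203 -1.28327925]
(75, 0, 18) [498.30544898 268.05198632]
(0, 0, 60) [376.94734024 288.21535741]
(0, 22, 60) [376.95400725 248.3979652 ]
(0, -22, 60) [376.94650379 326.13614352]
```

View pics/w1b.png

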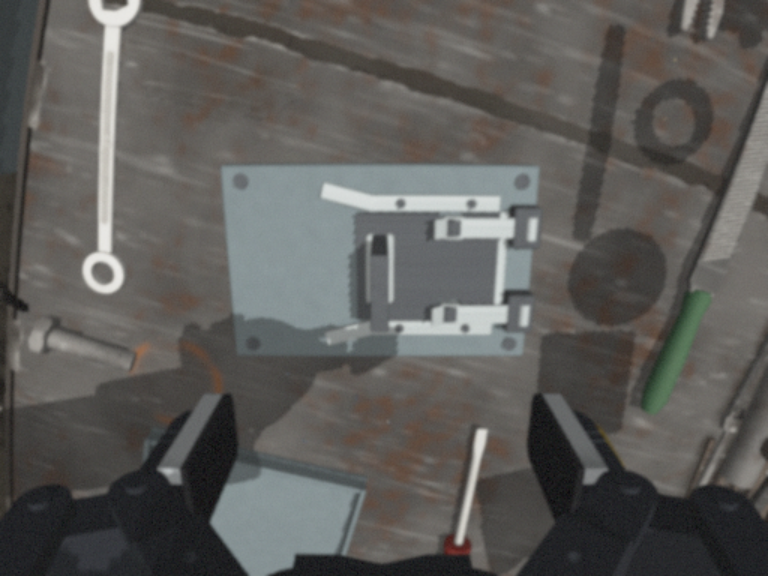

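The wrist view shows the old rib top around (378,283) in the enlarged picture, 1–3 px from the prediction. The rails are parallel to the image rows, so the yaw is right. I'll descend partway and let the arm settle.

Emit:
servo_tool:
  increments:
    - {"dx": 0,"dy": 0.2,"dz": -3,"ax": 0,"ay": 0,"az": 0,"claw": -1}
    - {"dx": 0,"dy": 0.2,"dz": -6,"ax": 0,"ay": 0,"az": 0,"claw": -0.7}
    - {"dx": 0,"dy": 0.2,"dz": -9,"ax": 0,"ay": 0,"az": 0,"claw": -0.5}
    - {"dx": 0,"dy": 0.2,"dz": -11,"ax": 0,"ay": 0,"az": 0,"claw": -0.4}
    - {"dx": 0,"dy": 0.2,"dz": -11,"ax": 0,"ay": 0,"az": 0,"claw": -0.4}
    - {"dx": 0,"dy": 0.2,"dz": -11,"ax": 0,"ay": 0,"az": 0,"claw": -0.4}

```text
clock: 2.28
eef_pos: [556.8, -27.6, 85.9]
tool_rot: [-1.573, -0.0, -1.292]
force: [-0.1, -0.3, 0.1]
width: 59.9
```

Run:
```python
from h import *
s=read_state(); print(s['eef_pos'],s['tool_rot'],s['width'],s['force'])
im=grab('scene','s2');s=im['color'][:,:,::-1]; cv2.imwrite('pics/s2b.png',cv2.resize(s[125:245,195:355],None,fx=5,fy=5,interpolation=cv2.INTER_CUBIC))
```

```text
[556.81626265 -27.62779353  85.90091736] [-1.57328652e+00 -1.29326823e-05 -1.29206273e+00] 59.9461350231347 [-0.12872884 -0.25057879  0.06459334]
```

View pics/s2b.png

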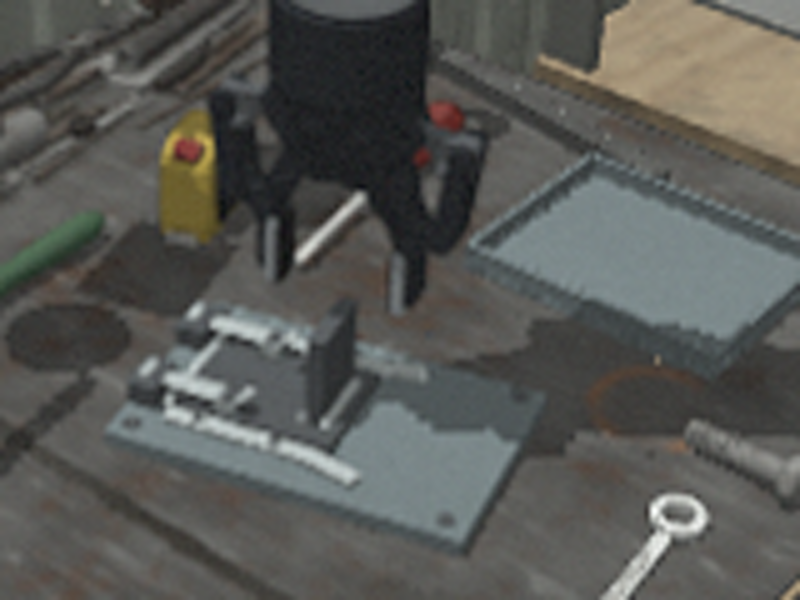

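The fingers straddle the rib, with their tips at (270,275) and (400,310) in the crop and the rib top between them. I'll descend and close.

Emit:
servo_tool:
  increments:
    - {"dx": 0.1,"dy": 0.2,"dz": -2,"ax": 0,"ay": 0,"az": 0,"claw": -0.4}
    - {"dx": 0.1,"dy": 0.2,"dz": -4,"ax": 0,"ay": 0,"az": 0,"claw": -0.4}
    - {"dx": 0.1,"dy": 0.2,"dz": -5.3,"ax": 0,"ay": 0,"az": 0,"claw": -0.4}
    - {"dx": 0.1,"dy": 0.2,"dz": -5.3,"ax": 0,"ay": 0,"az": 0,"claw": -0.4}
    - {"dx": 0.1,"dy": 0.2,"dz": -5.3,"ax": 0,"ay": 0,"az": 0,"claw": -0.4}

```text
clock: 2.75
eef_pos: [559.6, -24.7, 34.6]
tool_rot: [-1.569, -0.001, -1.291]
force: [0.3, -0.2, 1.1]
width: 59.8
```

Emit:
servo_tool:
  increments:
    - {"dx": 0,"dy": 0,"dz": 0,"ax": 0,"ay": 0,"az": 0,"claw": 0.2}
    - {"dx": 0,"dy": 0,"dz": 0,"ax": 0,"ay": 0,"az": 0,"claw": 0.5}
    - {"dx": 0,"dy": 0,"dz": 0,"ax": 0,"ay": 0,"az": 0,"claw": 1}
    - {"dx": 0,"dy": 0,"dz": 0,"ax": 0,"ay": 0,"az": 0,"claw": 1}
    - {"dx": 0,"dy": 0,"dz": 0,"ax": 0,"ay": 0,"az": 0,"claw": 1}
    - {"dx": 0,"dy": 0,"dz": 0,"ax": 0,"ay": 0,"az": 0,"claw": 1}

```text
clock: 3.25
eef_pos: [559.6, -24.4, 34.2]
tool_rot: [-1.569, -0.001, -1.291]
force: [0.5, -0.7, 6.4]
width: 9.0
```

Run:
```python
from h import *
s=read_state(); print(s['eef_pos'],s['tool_rot'],s['width'],s['force'],s['torque'])
im=grab('scene','s3');s=im['color'][:,:,::-1]; cv2.imwrite('pics/s3b.png',cv2.resize(s[125:245,195:355],None,fx=5,fy=5,interpolation=cv2.INTER_CUBIC))
```

```text
[559.64864468 -24.42483403  34.24502788] [-1.56909222e+00 -6.56520546e-04 -1.29069258e+00] 9.01730385661268 [ 0.46376998 -0.73818906  6.36623776] [-0.05327974  0.17912634  0.13771368]
```

View pics/s3b.png

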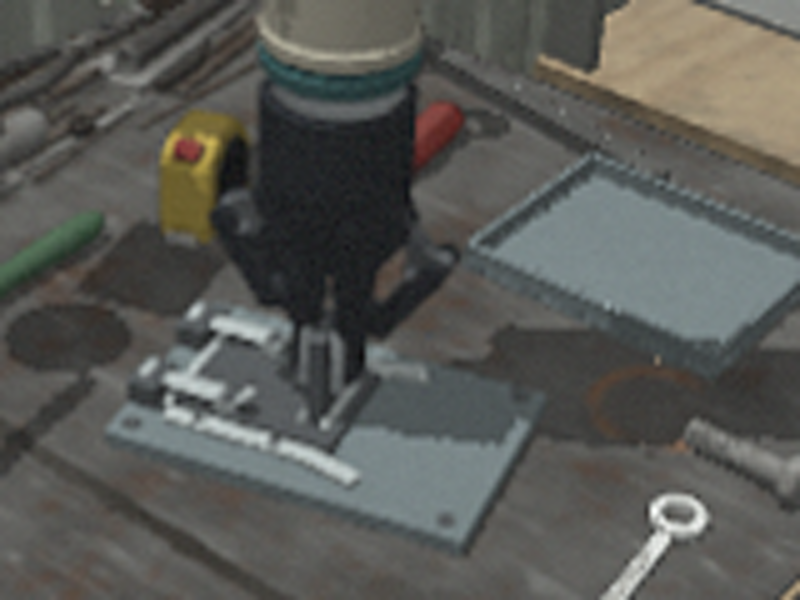

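It's gripped, with a width of 9 mm. Now I'll draw it 60 mm back along the channel.

Emit:
servo_tool:
  increments:
    - {"dx": -0.77,"dy": -0.22,"dz": 0,"ax": 0,"ay": 0,"az": 0,"claw": 1}
    - {"dx": -1.54,"dy": -0.45,"dz": 0,"ax": 0,"ay": 0,"az": 0,"claw": 1}
    - {"dx": -2.3,"dy": -0.67,"dz": 0,"ax": 0,"ay": 0,"az": 0,"claw": 1}
    - {"dx": -3.07,"dy": -0.89,"dz": 0,"ax": 0,"ay": 0,"az": 0,"claw": 1}
    - {"dx": -3.84,"dy": -1.12,"dz": 0,"ax": 0,"ay": 0,"az": 0,"claw": 1}
    - {"dx": -4.61,"dy": -1.34,"dz": 0,"ax": 0,"ay": 0,"az": 0,"claw": 1}
    - {"dx": -5.5,"dy": -1.6,"dz": 0,"ax": 0,"ay": 0,"az": 0,"claw": 1}
    - {"dx": -6.2,"dy": -1.8,"dz": 0,"ax": 0,"ay": 0,"az": 0,"claw": 1}

```text
clock: 3.97
eef_pos: [498.8, -41.8, 34.2]
tool_rot: [-1.565, -0.0, -1.29]
force: [4.5, 0.3, 5.0]
width: 9.9
```

Emit:
servo_tool:
  increments:
    - {"dx": 0,"dy": 0,"dz": 0,"ax": 0,"ay": 0,"az": 0,"claw": 1}
    - {"dx": 0,"dy": 0,"dz": 0,"ax": 0,"ay": 0,"az": 0,"claw": 1}

```text
clock: 4.13
eef_pos: [497.2, -42.4, 34.2]
tool_rot: [-1.569, -0.001, -1.291]
force: [1.3, 0.9, 9.4]
width: 9.4
```

Run:
```python
from h import *
s=read_state(); print(s['eef_pos'],s['tool_rot'],s['width'],s['force'],s['torque'])
im=grab('scene','s4');s=im['color'][:,:,::-1]; cv2.imwrite('pics/s4b.png',cv2.resize(s[125:245,195:355],None,fx=5,fy=5,interpolation=cv2.INTER_CUBIC))
```

```text
[497.21264339 -42.37338317  34.19719187] [-1.56894377e+00 -5.06002229e-04 -1.29077165e+00] 9.369735306942452 [1.31731504 0.85390082 9.36376426] [ 0.12887614 -0.285869   -0.00043736]
```

View pics/s4b.png

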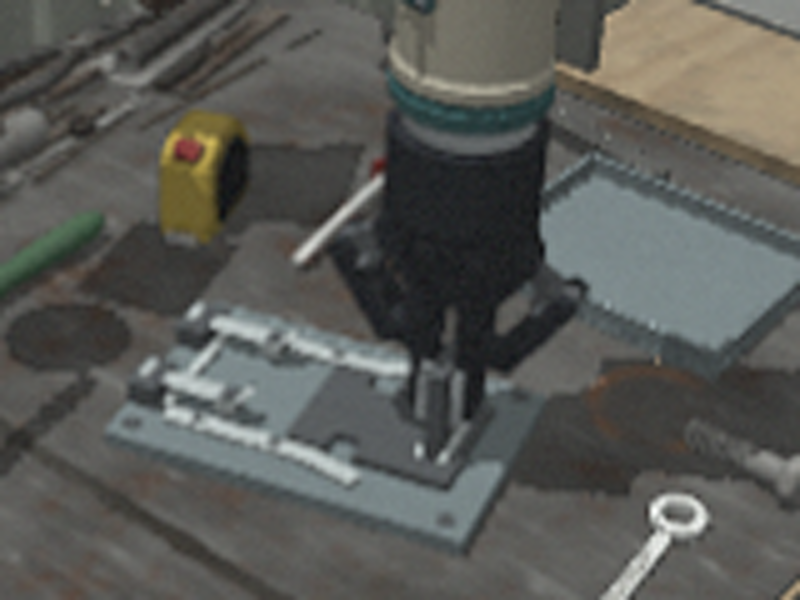

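The sample is fully out from under the clips, with its front edge at about (330,370) in the crop. I'll lift it and carry it to the tray.

Emit:
servo_tool:
  increments:
    - {"dx": 0,"dy": 0,"dz": 1,"ax": 0,"ay": 0,"az": 0,"claw": 1}
    - {"dx": 0,"dy": 0,"dz": 2.5,"ax": 0,"ay": 0,"az": 0,"claw": 1}
    - {"dx": 0,"dy": 0,"dz": 4.5,"ax": 0,"ay": 0,"az": 0,"claw": 1}
    - {"dx": 0,"dy": -1,"dz": 6,"ax": 0,"ay": 0,"az": 0,"claw": 1}
    - {"dx": 0,"dy": -3,"dz": 6,"ax": 0,"ay": 0,"az": -0.03,"claw": 1}
    - {"dx": 0,"dy": -6,"dz": 6,"ax": 0,"ay": 0,"az": -0.08,"claw": 1}
    - {"dx": 0,"dy": -9,"dz": 6,"ax": 0,"ay": 0,"az": -0.13,"claw": 1}
    - {"dx": 0,"dy": -12,"dz": 6,"ax": 0,"ay": 0,"az": -0.18,"claw": 1}

```text
clock: 4.85
eef_pos: [494.3, -163.4, 93.1]
tool_rot: [-1.575, 0.001, -1.473]
force: [-0.1, -0.4, -3.2]
width: 9.4
```

Emit:
servo_tool:
  increments:
    - {"dx": 0,"dy": -3,"dz": 0,"ax": 0,"ay": 0,"az": -0.04,"claw": 1}
    - {"dx": 0,"dy": -6,"dz": 0,"ax": 0,"ay": 0,"az": -0.08,"claw": 1}
    - {"dx": -0.1,"dy": -8.5,"dz": 0,"ax": 0,"ay": 0,"az": -0.08,"claw": 1}
    - {"dx": -0.2,"dy": -10,"dz": 0,"ax": 0,"ay": 0,"az": -0.08,"claw": 1}
    - {"dx": -0.2,"dy": -10.6,"dz": 0,"ax": 0,"ay": 0,"az": -0.08,"claw": 1}
    - {"dx": -0.2,"dy": -10.6,"dz": 0,"ax": 0,"ay": 0,"az": -0.08,"claw": 1}
    - {"dx": -0.2,"dy": -10.6,"dz": 0,"ax": 0,"ay": 0,"az": -0.08,"claw": 1}

```text
clock: 5.43
eef_pos: [493.9, -266.9, 93.0]
tool_rot: [-1.573, 0.002, -1.55]
force: [1.0, 1.0, -3.4]
width: 9.1
```

Run:
```python
from h import *
s=read_state(); print(s['eef_pos'],s['tool_rot'],s['width'],s['force'],s['torque'])
im=grab('scene','s5');s=im['color'][:,:,::-1]; cv2.imwrite('pics/s5b.png',cv2.resize(s[115:215,245:385],None,fx=5,fy=5,interpolation=cv2.INTER_CUBIC))
```

```text
[ 493.86973158 -266.89978837   92.95528003] [-1.57251244  0.00190579 -1.55035325] 9.111797092409507 [ 0.9817243   1.02003162 -3.35274057] [ 0.02156212  0.01633618 -0.06764244]
```

View pics/s5b.png

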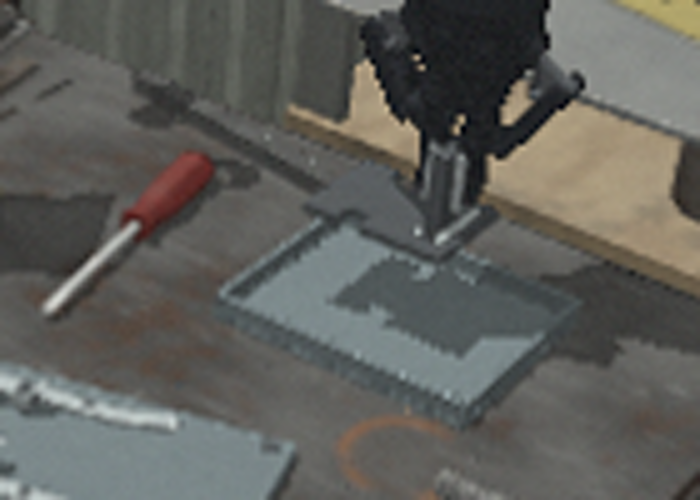

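The sample hangs level above the tray. I'll lower it and release.

Emit:
servo_tool:
  increments:
    - {"dx": 0,"dy": 0,"dz": -2,"ax": 0,"ay": 0,"az": 0,"claw": 1}
    - {"dx": 0,"dy": 0,"dz": -4,"ax": 0,"ay": 0,"az": 0,"claw": 1}
    - {"dx": 0,"dy": 0,"dz": -5.5,"ax": 0,"ay": 0,"az": 0,"claw": 1}
    - {"dx": 0,"dy": 0,"dz": -6.2,"ax": 0,"ay": 0,"az": 0,"claw": 1}
    - {"dx": 0,"dy": 0,"dz": -6.7,"ax": 0,"ay": 0,"az": 0,"claw": 1}
    - {"dx": 0,"dy": 0,"dz": -6.7,"ax": 0,"ay": 0,"az": 0,"claw": 1}
    - {"dx": 0,"dy": 0,"dz": -6.7,"ax": 0,"ay": 0,"az": 0,"claw": 1}

```text
clock: 6.07
eef_pos: [495.6, -267.5, 27.0]
tool_rot: [-1.57, 0.0, -1.549]
force: [0.2, -0.4, -2.7]
width: 8.8
```

Emit:
servo_tool:
  increments:
    - {"dx": 0,"dy": 0,"dz": 0,"ax": 0,"ay": 0,"az": 0,"claw": 0.6}
    - {"dx": 0,"dy": 0,"dz": 0,"ax": 0,"ay": 0,"az": 0,"claw": 0}
    - {"dx": 0,"dy": 0,"dz": 0,"ax": 0,"ay": 0,"az": 0,"claw": -0.4}
    - {"dx": 0,"dy": 0,"dz": 0,"ax": 0,"ay": 0,"az": 0,"claw": -0.4}
    - {"dx": 0,"dy": 0,"dz": 0,"ax": 0,"ay": 0,"az": 0,"claw": -0.4}

```text
clock: 6.48
eef_pos: [495.0, -268.6, 26.6]
tool_rot: [-1.57, -0.0, -1.551]
force: [0.4, 0.2, 0.2]
width: 59.4
```

Emit:
servo_tool:
  increments:
    - {"dx": 0,"dy": 0,"dz": 2,"ax": 0,"ay": 0,"az": 0,"claw": -0.4}
    - {"dx": 0,"dy": 0,"dz": 5,"ax": 0,"ay": 0,"az": 0,"claw": -0.4}
    - {"dx": 0,"dy": 0,"dz": 8.5,"ax": 0,"ay": 0,"az": 0,"claw": -0.4}
    - {"dx": 0,"dy": 0,"dz": 12,"ax": 0,"ay": 0,"az": 0,"claw": -0.4}
    - {"dx": 0,"dy": 0,"dz": 15,"ax": 0,"ay": 0,"az": 0,"claw": -0.4}
    - {"dx": 0,"dy": 1.5,"dz": 17,"ax": 0,"ay": 0,"az": 0.05,"claw": -0.4}
    - {"dx": 0,"dy": 5,"dz": 17,"ax": 0,"ay": 0,"az": 0.1,"claw": -0.4}
    - {"dx": 0,"dy": 9,"dz": 17,"ax": 0,"ay": 0,"az": 0.15,"claw": -0.4}

```text
clock: 7.15
eef_pos: [495.5, -180.3, 198.0]
tool_rot: [-1.567, -0.003, -1.404]
force: [-0.1, 0.8, -1.4]
width: 59.9
```

Run:
```python
from h import *
s=read_state(); print(s['eef_pos'],s['tool_rot'],s['width'],s['force'],s['torque'])
im=grab('scene','s6');s=im['color'][:,:,::-1]; cv2.imwrite('pics/s6b.png',cv2.resize(s[115:215,245:385],None,fx=5,fy=5,interpolation=cv2.INTER_CUBIC))
```

```text
[ 495.53972503 -180.31101439  197.95956978] [-1.56739052 -0.003185   -1.40421712] 59.94927268356082 [-0.06092829  0.75902617 -1.41785799] [ 0.04016936 -0.00115061  0.01755987]
```

View pics/s6b.png

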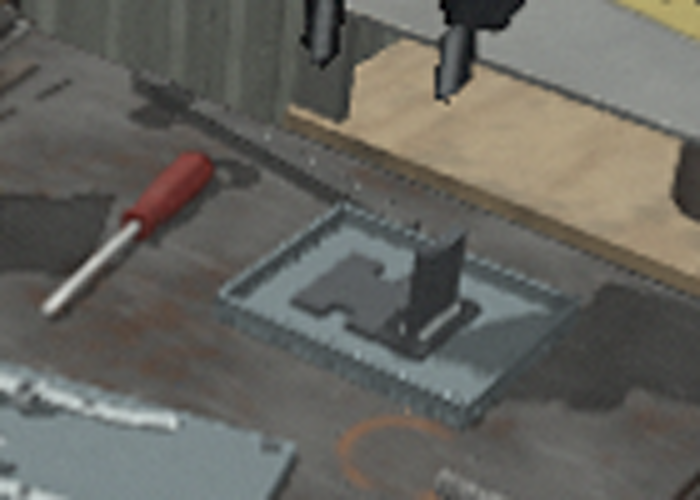

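The inspected sample stands flat in the tray, plate and rib clear of the walls. Next is the fresh sample.

Emit:
servo_tool:
  increments:
    - {"dx": -0.2,"dy": 3.5,"dz": 0,"ax": 0,"ay": 0,"az": 0.02,"claw": -0.4}
    - {"dx": -0.4,"dy": 7.5,"dz": 0,"ax": 0,"ay": 0,"az": 0.03,"claw": -0.4}
    - {"dx": -0.6,"dy": 11.5,"dz": 0,"ax": 0,"ay": 0,"az": 0.04,"claw": -0.4}
    - {"dx": -0.8,"dy": 15.5,"dz": 0,"ax": 0,"ay": 0,"az": 0.05,"claw": -0.4}
    - {"dx": -1,"dy": 19.5,"dz": 0,"ax": 0,"ay": 0,"az": 0.06,"claw": -0.4}
    - {"dx": -1.2,"dy": 23.5,"dz": 0,"ax": 0,"ay": 0,"az": 0.065,"claw": -0.4}
    - {"dx": -1.4,"dy": 27.5,"dz": 0,"ax": 0,"ay": 0,"az": 0.065,"claw": -0.4}
    - {"dx": -1.6,"dy": 31.5,"dz": 0,"ax": 0,"ay": 0,"az": 0.065,"claw": -0.4}

```text
clock: 7.87
eef_pos: [478.4, 138.3, 196.4]
tool_rot: [-1.571, -0.0, -1.336]
force: [1.8, -0.2, -0.8]
width: 59.9
```

Emit:
servo_tool:
  increments:
    - {"dx": -0.2,"dy": 4,"dz": 0,"ax": 0,"ay": 0,"az": 0,"claw": -0.4}
    - {"dx": -0.6,"dy": 8,"dz": 0,"ax": 0,"ay": 0,"az": 0,"claw": -0.4}
    - {"dx": -1,"dy": 11.5,"dz": 0,"ax": 0,"ay": 0,"az": 0,"claw": -0.4}
    - {"dx": -1.3,"dy": 13.5,"dz": -1,"ax": 0,"ay": 0,"az": 0,"claw": -0.4}
    - {"dx": -1.3,"dy": 14.4,"dz": -3,"ax": 0,"ay": 0,"az": 0,"claw": -0.4}
    - {"dx": -1.3,"dy": 14.4,"dz": -5,"ax": 0,"ay": 0,"az": 0,"claw": -0.4}
    - {"dx": -1.3,"dy": 14.4,"dz": -5,"ax": 0,"ay": 0,"az": 0,"claw": -0.4}
    - {"dx": -1.3,"dy": 14.4,"dz": -5,"ax": 0,"ay": 0,"az": 0,"claw": -0.4}

```text
clock: 8.53
eef_pos: [465.1, 279.9, 145.6]
tool_rot: [-1.573, -0.001, -1.336]
force: [-0.1, 0.3, -0.2]
width: 59.8
```

Run:
```python
from h import *
s=read_state(); print(s['eef_pos'],s['tool_rot'],s['width'],s['force'],s['torque'])
im=grab('wrist','w7'); cv2.imwrite('pics/w7b.png',cv2.resize(im['color'][:,:,::-1],None,fx=1.5,fy=1.5))
a=np.radians(13.3);c=np.array([466,282.2])
for p in [(0,0,60),(0,22,60),(0,-22,60),(75,35,6),(75,-35,6),(-15,35,6),(-15,-35,6)]:
    w=c+[p[0]*np.cos(a)-p[1]*np.sin(a),p[0]*np.sin(a)+p[1]*np.cos(a)]
    print(p,proj(im,[*w,p[2]])*1.5)
```

```text
[465.11918213 279.86572347 145.63621562] [-1.57335941e+00 -1.18279266e-03 -1.33571549e+00] 59.84068529896102 [-0.10203856  0.27225698 -0.21000477] [-0.01768088 -0.02158119 -0.01563542]
(0, 0, 60) [385.41953631 299.62786888]
(0, 22, 60) [385.67282292 253.81529112]
(0, -22, 60) [385.17525323 342.83797911]
(75, 35, 6) [521.6850717 207.696024 ]
(75, -35, 6) [511.53632163 325.99504251]
(-15, 35, 6) [357.82579817 206.48486139]
(-15, -35, 6) [359.16461197 325.63987188]
```

View pics/w7b.png

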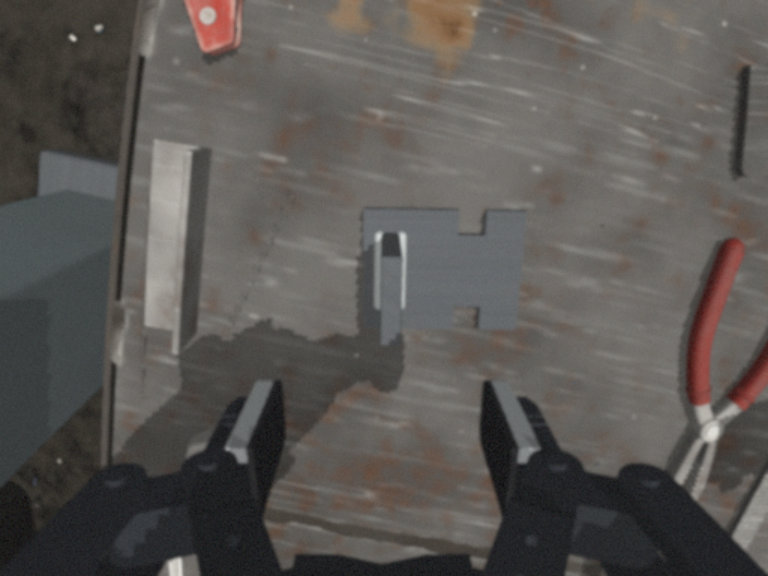

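The plate corners are at (363,208), (526,210) and (517,329), about 2 mm farther in x than predicted and 1 mm in -y, with the yaw matching. I'll descend and grasp.

Emit:
servo_tool:
  increments:
    - {"dx": 0.2,"dy": 0.2,"dz": -3,"ax": 0,"ay": 0,"az": 0,"claw": -0.4}
    - {"dx": 0.2,"dy": 0.2,"dz": -6,"ax": 0,"ay": 0,"az": 0,"claw": -0.4}
    - {"dx": 0.2,"dy": 0.2,"dz": -9,"ax": 0,"ay": 0,"az": 0,"claw": -0.4}
    - {"dx": 0.2,"dy": 0.2,"dz": -11.5,"ax": 0,"ay": 0,"az": 0,"claw": -0.4}
    - {"dx": 0.2,"dy": 0.2,"dz": -12.3,"ax": 0,"ay": 0,"az": 0,"claw": -0.4}
    - {"dx": 0.2,"dy": 0.2,"dz": -12.3,"ax": 0,"ay": 0,"az": 0,"claw": -0.4}
    - {"dx": 0.2,"dy": 0.2,"dz": -12.3,"ax": 0,"ay": 0,"az": 0,"claw": -0.4}

```text
clock: 9.17
eef_pos: [468.7, 282.9, 24.5]
tool_rot: [-1.569, 0.001, -1.336]
force: [-0.4, -0.1, -0.4]
width: 59.7
```

Emit:
servo_tool:
  increments:
    - {"dx": 0,"dy": 0,"dz": 0,"ax": 0,"ay": 0,"az": 0,"claw": 0.2}
    - {"dx": 0,"dy": 0,"dz": 0,"ax": 0,"ay": 0,"az": 0,"claw": 0.5}
    - {"dx": 0,"dy": 0,"dz": 0,"ax": 0,"ay": 0,"az": 0,"claw": 1}
    - {"dx": 0,"dy": 0,"dz": 0,"ax": 0,"ay": 0,"az": 0,"claw": 1}
    - {"dx": 0,"dy": 0,"dz": 0,"ax": 0,"ay": 0,"az": 0,"claw": 1}
    - {"dx": 0,"dy": 0,"dz": 0,"ax": 0,"ay": 0,"az": 0,"claw": 1}

```text
clock: 9.67
eef_pos: [468.4, 282.9, 24.4]
tool_rot: [-1.569, 0.0, -1.336]
force: [-0.1, -0.2, 5.6]
width: 9.3
```

Run:
```python
from h import *
s=read_state(); print(s['eef_pos'],s['tool_rot'],s['width'],s['force'],s['torque'])
im=grab('scene','s8');s=im['color'][:,:,::-1]; cv2.imwrite('pics/s8b.png',cv2.resize(s[220:340,130:260],None,fx=5,fy=5,interpolation=cv2.INTER_CUBIC))
```

```text
[468.42211028 282.86178119  24.38691291] [-1.56920270e+00  2.53730557e-04 -1.33604364e+00] 9.318249279426208 [-0.13453675 -0.18484506  5.57465309] [-0.12581685  0.1487488  -0.01154565]
```

View pics/s8b.png

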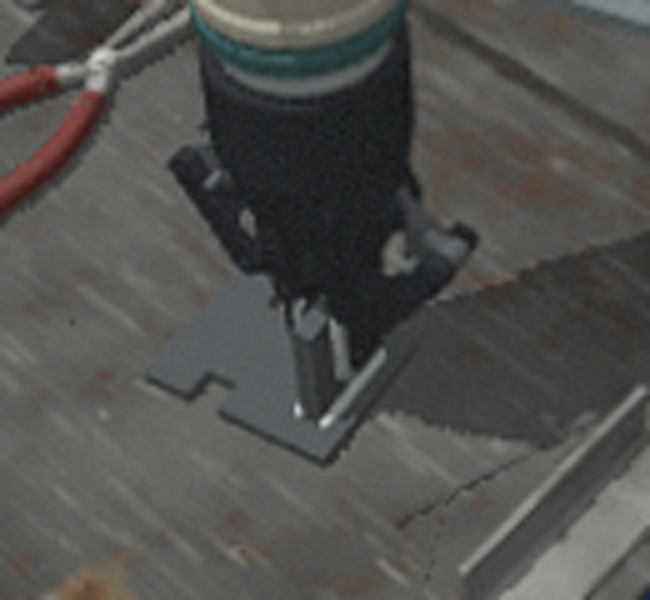

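The fresh sample is gripped (9.3 mm). Before moving I'll check the stage's lateral position against the earlier wrist image.

Run:
```python
from h import *
np.set_printoptions(precision=1,suppress=True)
im=load('w1')
a=np.radians(16.3);c=np.array([558.4,-26.2])
for p in [(100,65,12),(100,-65,12),(-100,65,12),(-100,-65,12)]:
    w=c+[p[0]*np.cos(a)-p[1]*np.sin(a),p[0]*np.sin(a)+p[1]*np.cos(a)]
    print(p,proj(im,[*w,p[2]])*1.5)
P=[(538,166),(222,166),(238,355),(522,355)]
W=np.array([onz(im,u/1.5,v/1.5,12) for u,v in P]);print(W,W.mean(0))
d=W[:,:2]-c; print('stage frame', np.c_[d@[np.cos(a),np.sin(a)],d@[-np.sin(a),np.cos(a)]])
im=load('w7'); a=np.radians(13.3);c=np.array([466,282.2])
W=np.array([onz(im,u/1.5,v/1.5,6) for u,v in [(526,210),(363,208),(517,329)]]);d=W[:,:2]-c
print('new frame', np.c_[d@[np.cos(a),np.sin(a)],d@[-np.sin(a),np.cos(a)]])
```

```text
(100, 65, 12) [538.6 159.7]
(100, -65, 12) [521.3 351.6]
(-100, 65, 12) [216.6 159. ]
(-100, -65, 12) [233.7 351. ]
[[ 637.1   60.5   12. ]
 [ 448.4    4.8   12. ]
 [ 484.2 -118.8   12. ]
 [ 674.1  -62.8   12. ]] [560.9 -29.1  12. ]
stage frame [[ 99.9  61.2]
 [-96.9  60.6]
 [-97.2 -68. ]
 [100.7 -67.6]]
new frame [[ 77.5  33.8]
 [-12.2  34.2]
 [ 78.4 -36.9]]
```

The wrist image w1 was taken while the arm was still moving, so its lateral value (about -3 mm) is uncertain. I'll carry the fresh sample to in front of the mouth and re-measure there, settled.

Emit:
servo_tool:
  increments:
    - {"dx": 0,"dy": 0,"dz": 1,"ax": 0,"ay": 0,"az": 0,"claw": 1}
    - {"dx": 0,"dy": 0,"dz": 3,"ax": 0,"ay": 0,"az": 0,"claw": 1}
    - {"dx": 0,"dy": 0,"dz": 6,"ax": 0,"ay": 0,"az": 0,"claw": 1}
    - {"dx": 0,"dy": -2,"dz": 8,"ax": 0,"ay": 0,"az": 0,"claw": 1}
    - {"dx": 0,"dy": -5.5,"dz": 8.5,"ax": 0,"ay": 0,"az": 0.01,"claw": 1}
    - {"dx": 0,"dy": -9,"dz": 8.5,"ax": 0,"ay": 0,"az": 0.02,"claw": 1}
    - {"dx": 0,"dy": -13,"dz": 8.5,"ax": 0,"ay": 0,"az": 0.03,"claw": 1}
    - {"dx": 0.2,"dy": -17,"dz": 8.5,"ax": 0,"ay": 0,"az": 0.045,"claw": 1}

```text
clock: 10.38
eef_pos: [468.7, 111.1, 108.9]
tool_rot: [-1.572, -0.0, -1.289]
force: [0.9, -0.3, -3.8]
width: 9.2
```

Emit:
servo_tool:
  increments:
    - {"dx": 0,"dy": -4,"dz": 0,"ax": 0,"ay": 0,"az": 0,"claw": 1}
    - {"dx": 0.1,"dy": -8,"dz": 0,"ax": 0,"ay": 0,"az": 0,"claw": 1}
    - {"dx": 0.2,"dy": -11.5,"dz": 0,"ax": 0,"ay": 0,"az": 0,"claw": 1}
    - {"dx": 0.3,"dy": -14.5,"dz": 0,"ax": 0,"ay": 0,"az": 0,"claw": 1}
    - {"dx": 0.3,"dy": -16.3,"dz": 0,"ax": 0,"ay": 0,"az": 0,"claw": 1}
    - {"dx": 0.3,"dy": -16.4,"dz": -0.5,"ax": 0,"ay": 0,"az": 0,"claw": 1}
    - {"dx": 0.3,"dy": -16.4,"dz": -1,"ax": 0,"ay": 0,"az": 0,"claw": 1}
    - {"dx": 0.3,"dy": -16.4,"dz": -1,"ax": 0,"ay": 0,"az": 0,"claw": 1}

```text
clock: 11.05
eef_pos: [472.0, -50.7, 97.7]
tool_rot: [-1.572, 0.001, -1.29]
force: [-0.6, -0.8, -4.5]
width: 9.6
```

Emit:
servo_tool:
  increments:
    - {"dx": 0,"dy": 0,"dz": 0,"ax": 0,"ay": 0,"az": 0,"claw": 1}
    - {"dx": 0,"dy": 0,"dz": 0,"ax": 0,"ay": 0,"az": 0,"claw": 1}

```text
clock: 11.22
eef_pos: [472.8, -49.8, 98.4]
tool_rot: [-1.571, 0.001, -1.288]
force: [0.5, 0.4, -3.4]
width: 9.4
```

Run:
```python
from h import *
s=read_state(); print(s['eef_pos'],s['tool_rot'],s['width'],s['force'],s['torque'])
im=grab('wrist','w9'); cv2.imwrite('pics/w9b.png',cv2.resize(im['color'][:,:,::-1],None,fx=1.5,fy=1.5))
im=grab('scene','s9');s=im['color'][:,:,::-1]; cv2.imwrite('pics/s9b.png',cv2.resize(s[125:245,195:355],None,fx=5,fy=5,interpolation=cv2.INTER_CUBIC))
```

```text
[472.82117658 -49.81491055  98.39411   ] [-1.57069704e+00  7.07325350e-04 -1.28816050e+00] 9.428314652273016 [ 0.54609525  0.42992342 -3.42581017] [-0.08671524  0.0163924   0.0377572 ]
```

View pics/s9b.png

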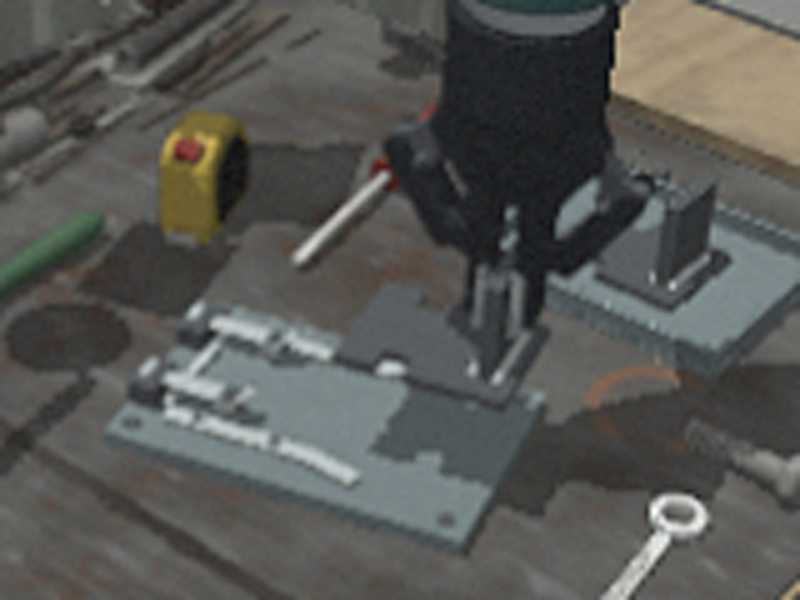

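View pics/w9b.png

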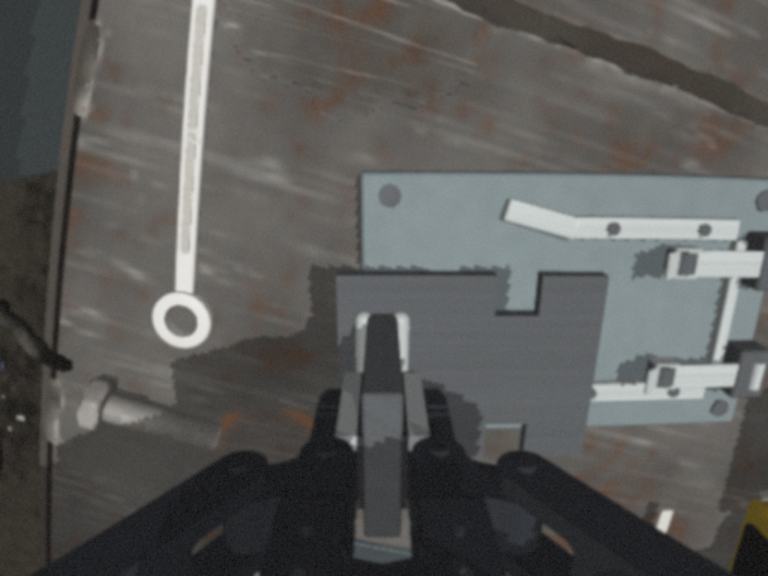

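The sample is held level. In the wrist view its left plate edge runs from (337,275) to (606,274) with the front right corner at (585,453), and the stage's left edge runs from (361,171) to (768,178). I'll compute the relative lateral and yaw values.

Run:
```python
from h import *
np.set_printoptions(precision=1,suppress=True)
im=load('w9'); a=np.radians(16.3);c=np.array([558.4,-26.2])
def f(P,z,k=1.5,im=im):
    W=np.array([onz(im,(u+.5)/k-.5,(v+.5)/k-.5,z) for u,v in P]); d=W[:,:2]-c
    return np.c_[d@[np.cos(a),np.sin(a)],d@[-np.sin(a),np.cos(a)]]
print('plate',f([(337,275),(606,274),(585,453)],80))
print('deck edge',f([(361,171),(768,178),(734,421),(587,425)],12))
print('rail L (5 above)',f([(575,237),(738,239)],17))
# scene
sc=load('s9')
g=lambda P,z: np.array([onz(sc,(u+.5)/5-.5+195,(v+.5)/5-.5+125,z) for u,v in P])
def sf(P,z):
    d=g(P,z)[:,:2]-c; return np.c_[d@[np.cos(a),np.sin(a)],d@[-np.sin(a),np.cos(a)]]
print('scene plate left edge', sf([(335,352),(505,402),(385,282)],80), 'deck', sf([(105,430),(465,550),(545,398)],12))
```

```text
plate [[-103.5   35.3]
 [ -14.7   35.6]
 [ -12.4  -34.6]]
deck edge [[-97.9  62.6]
 [ 91.   62.8]
 [102.7 -67.1]
 [ 18.3 -66.3]]
rail L (5 above) [[-2.5 34.5]
 [77.1 34.6]]
scene plate left edge [[ -15.1   32.9]
 [-104.1   33.9]
 [ -14.   -34. ]] deck [[ 100.    63.1]
 [-101.7   68.1]
 [ -97.9  -63.3]]
```

The two views disagree on the lateral shift: the wrist view says about -2.4 mm and the coarser scene view about +1 mm. I'll lower the sample to just above the deck and compare plate and rails with little parallax.

Emit:
servo_tool:
  increments:
    - {"dx": 0,"dy": -0.1,"dz": -2,"ax": 0,"ay": 0,"az": 0,"claw": 1}
    - {"dx": 0,"dy": -0.1,"dz": -4,"ax": 0,"ay": 0,"az": 0,"claw": 1}
    - {"dx": 0,"dy": -0.1,"dz": -5.4,"ax": 0,"ay": 0,"az": 0,"claw": 1}
    - {"dx": 0,"dy": -0.1,"dz": -5.8,"ax": 0,"ay": 0,"az": 0,"claw": 1}
    - {"dx": 0,"dy": -0.1,"dz": -5.8,"ax": 0,"ay": 0,"az": 0,"claw": 1}
    - {"dx": 0,"dy": -0.1,"dz": -5.8,"ax": 0,"ay": 0,"az": 0,"claw": 1}

```text
clock: 11.82
eef_pos: [473.2, -51.9, 40.7]
tool_rot: [-1.57, 0.0, -1.29]
force: [0.9, -0.0, -3.6]
width: 9.4
```

Run:
```python
from h import *
s=read_state(); print(s['eef_pos'],s['tool_rot'],s['width'],s['force'],s['torque'])
im=grab('wrist','w10'); cv2.imwrite('pics/w10b.png',cv2.resize(im['color'][130:330,200:512,::-1],None,fx=2.5,fy=2.5,interpolation=cv2.INTER_CUBIC))
im=grab('scene','s10');s=im['color'][:,:,::-1]; cv2.imwrite('pics/s10b.png',cv2.resize(s[165:240,205:315],None,fx=7,fy=7,interpolation=cv2.INTER_CUBIC))
```

```text
[473.16879569 -51.89326911  40.68729103] [-1.57032561e+00  5.50759214e-05 -1.29000686e+00] 9.410175501397278 [ 0.91736161 -0.04584898 -3.57201089] [ 0.01056987  0.04024303 -0.03485478]
```

View pics/s10b.png

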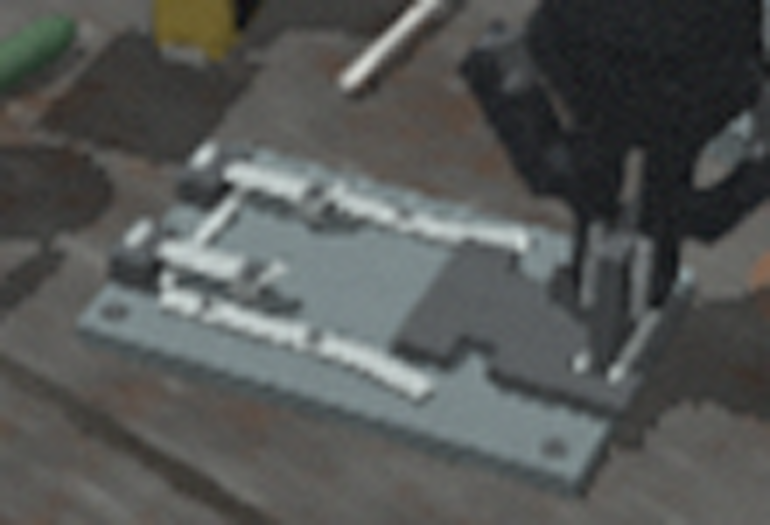

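View pics/w10b.png

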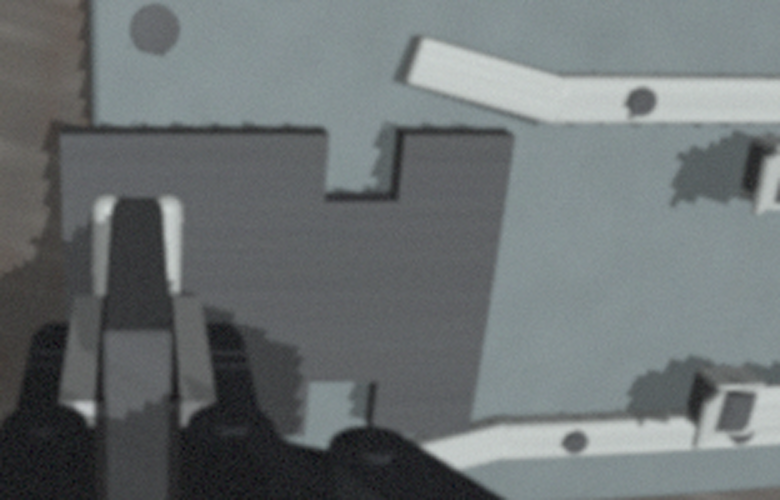

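Run:
```python
from h import *
np.set_printoptions(precision=1,suppress=True)
a=np.radians(16.3);c=np.array([558.4,-26.2])
def F(n,P,z,k,o):
    im=load(n); W=np.array([onz(im,(u+.5)/k-.5+o[0],(v+.5)/k-.5+o[1],z) for u,v in P]); d=W[:,:2]-c
    return np.c_[d@[np.cos(a),np.sin(a)],d@[-np.sin(a),np.cos(a)]]
o=(200,130)
print('w plate L',F('w10',[(62,131),(325,131),(512,132)],22.3,2.5,o))
print('w rail L deck',F('w10',[(545,124),(775,123)],12,2.5,o),'top',F('w10',[(550,121)],17,2.5,o))
print('w rail R top',F('w10',[(505,422),(690,417)],17,2.5,o))
print('notch edges',F('w10',[(360,196),(340,382)],22.3,2.5,o))
o=(205,165)
print('s plate top L',F('s10',[(397,345),(447,358),(500,377),(610,407)],22.3,7,o),'R',F('s10',[(465,242)],22.3,7,o))
print('s rail L outer base?',F('s10',[(165,308),(320,362),(425,400)],12,7,o))
print('s rail L inner top',F('s10',[(200,296),(330,338),(432,384)],17,7,o))
print('s rail R inner base',F('s10',[(330,205),(410,235),(515,250)],12,7,o))
```

```text
w plate L [[-103.6   33.8]
 [ -52.3   33.7]
 [ -14.6   33.4]]
w rail L deck [[-2.7 32.2]
 [51.6 32.6]] top [[-4.3 34.2]]
w rail R top [[ -3.3 -38.6]
 [ 44.  -39.5]]
notch edges [[-44.3  20.1]
 [-44.9 -23.3]]
s plate top L [[-17.   34.9]
 [-36.3  33.8]
 [-57.5  35.3]
 [-98.9  33.7]] R [[-15.6 -33. ]]
s rail L outer base? [[ 74.6  41.3]
 [  9.1  44.5]
 [-33.9  47.4]]
s rail L inner top [[ 63.2  34.7]
 [  9.1  36. ]
 [-34.8  43.7]]
s rail R inner base [[ 46.3 -44.6]
 [ 10.2 -40.5]
 [-30.1 -49.5]]
```

The wrist view gives a rail centre of about -2.3 mm and a plate centre of about -1.4 mm, and the yaw is aligned. I'll shift -1 mm laterally, lower to the deck and feed in.

Emit:
servo_tool:
  increments:
    - {"dx": 0.03,"dy": -0.1,"dz": -0.2,"ax": 0,"ay": 0,"az": 0,"claw": 1}
    - {"dx": 0.03,"dy": -0.1,"dz": -0.4,"ax": 0,"ay": 0,"az": 0,"claw": 1}
    - {"dx": 0.03,"dy": -0.1,"dz": -0.4,"ax": 0,"ay": 0,"az": 0,"claw": 1}
    - {"dx": 0.8,"dy": 0.12,"dz": -0.4,"ax": 0,"ay": 0,"az": 0,"claw": 1}
    - {"dx": 1.57,"dy": 0.35,"dz": -0.4,"ax": 0,"ay": 0,"az": 0,"claw": 1}
    - {"dx": 2.33,"dy": 0.57,"dz": -0.4,"ax": 0,"ay": 0,"az": 0,"claw": 1}
    - {"dx": 3.1,"dy": 0.79,"dz": -0.4,"ax": 0,"ay": 0,"az": 0,"claw": 1}
    - {"dx": 3.1,"dy": 0.79,"dz": -0.4,"ax": 0,"ay": 0,"az": 0,"claw": 1}

```text
clock: 12.58
eef_pos: [507.1, -43.3, 36.5]
tool_rot: [-1.566, 0.0, -1.29]
force: [1.0, 1.2, -2.8]
width: 9.5
```

Run:
```python
from h import *
s=read_state(); print(s['eef_pos'],s['tool_rot'],s['width'],s['force'],s['torque'])
im=grab('wrist','w11'); cv2.imwrite('pics/w11b.png',cv2.resize(im['color'][130:330,200:512,::-1],None,fx=2.5,fy=2.5,interpolation=cv2.INTER_CUBIC))
```

```text
[507.08013398 -43.3272916   36.53335575] [-1.56618047e+00  4.18294781e-04 -1.29023553e+00] 9.536794365540326 [ 1.0005738   1.18844485 -2.83323469] [-0.01418664  0.02503183  0.02706051]
```

View pics/w11b.png

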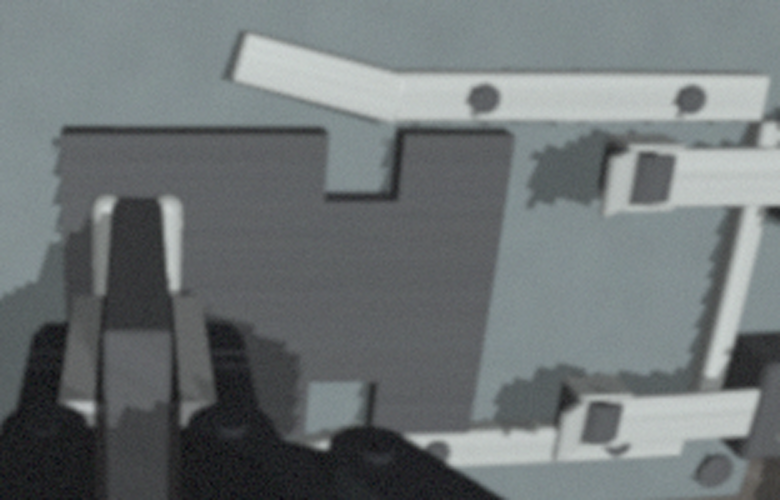

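The plate is inside the rails, closer to the right (-y) one: the left gap is about 9 px (about 3 mm) and the right gap nearly none. I'll recentre by 1 mm and push under the clips.

Emit:
servo_tool:
  increments:
    - {"dx": -0.03,"dy": 0.1,"dz": 0,"ax": 0,"ay": 0,"az": 0,"claw": 1}
    - {"dx": 0.5,"dy": 0.25,"dz": 0,"ax": 0,"ay": 0,"az": 0,"claw": 1}
    - {"dx": 1.1,"dy": 0.43,"dz": 0,"ax": 0,"ay": 0,"az": 0,"claw": 1}
    - {"dx": 1.7,"dy": 0.6,"dz": 0,"ax": 0,"ay": 0,"az": 0,"claw": 1}
    - {"dx": 2.3,"dy": 0.77,"dz": 0,"ax": 0,"ay": 0,"az": 0,"claw": 1}
    - {"dx": 2.9,"dy": 0.95,"dz": 0,"ax": 0,"ay": 0,"az": 0,"claw": 1}
    - {"dx": 3.4,"dy": 1.1,"dz": 0,"ax": 0,"ay": 0,"az": 0,"claw": 1}
    - {"dx": 3.4,"dy": 1.1,"dz": 0,"ax": 0,"ay": 0,"az": 0,"claw": 1}

```text
clock: 13.3
eef_pos: [527.3, -37.0, 36.9]
tool_rot: [-1.592, -0.003, -1.292]
force: [-25.9, -4.9, 30.5]
width: 9.2
```

Run:
```python
from h import *
s=read_state(); print(s['eef_pos'],s['tool_rot'],s['width'],s['force'],s['torque'])
im=grab('wrist','w12'); cv2.imwrite('pics/w12b.png',cv2.resize(im['color'][130:330,200:512,::-1],None,fx=2.5,fy=2.5,interpolation=cv2.INTER_CUBIC))
im=grab('scene','s12');s=im['color'][:,:,::-1]; cv2.imwrite('pics/s12b.png',cv2.resize(s[165:240,205:315],None,fx=7,fy=7,interpolation=cv2.INTER_CUBIC))
```

```text
[527.3067972  -36.951355    36.85453861] [-1.59246563 -0.00262049 -1.29225726] 9.233278809127013 [-25.90334617  -4.91864485  30.5037773 ] [-0.61960892  4.10162086  0.05626794]
```

View pics/w12b.png

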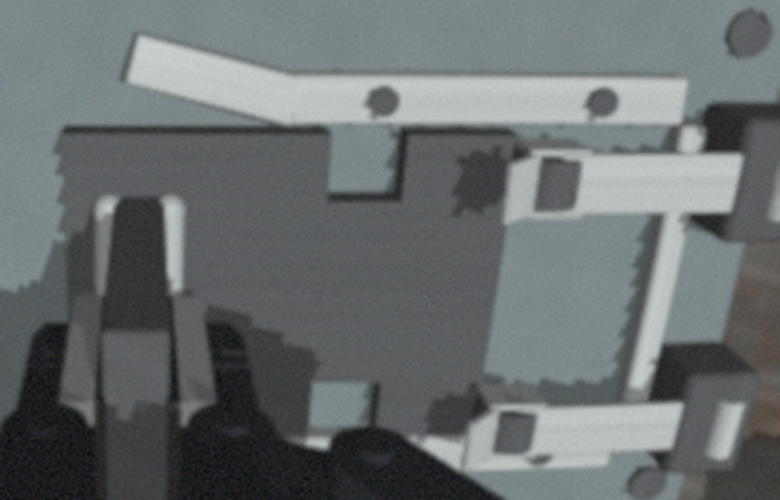

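View pics/s12b.png

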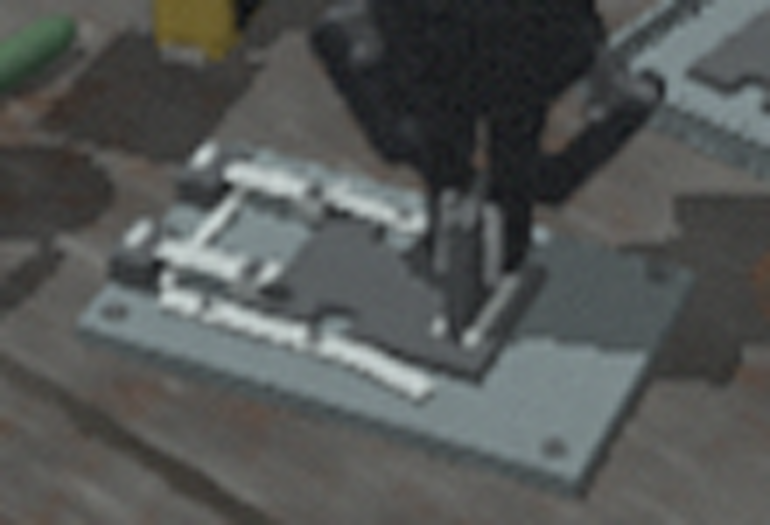

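The plate front has met the rollers (about 35 mm before home), but the push is pitching the tool nose-down by 0.022 rad. That presses the front on the deck (30 N up, 26 N back). I'll ease the pitch and height before pushing on.

Emit:
servo_tool:
  increments:
    - {"dx": -0.3,"dy": -0.09,"dz": 0.03,"ax": 0.003,"ay": -0.01,"az": 0,"claw": 1}
    - {"dx": -0.3,"dy": -0.09,"dz": 0.05,"ax": 0.006,"ay": -0.02,"az": 0,"claw": 1}
    - {"dx": -0.3,"dy": -0.09,"dz": 0.05,"ax": 0.006,"ay": -0.02,"az": 0,"claw": 1}

```text
clock: 13.65
eef_pos: [527.8, -36.8, 36.3]
tool_rot: [-1.564, -0.001, -1.292]
force: [-11.8, -1.8, 12.4]
width: 9.0
```

Run:
```python
from h import *
s=read_state(); print(s['eef_pos'],s['tool_rot'],s['width'],s['force'],s['torque'])
```

```text
[527.76104825 -36.79527173  36.31902044] [-1.56361967e+00 -1.05785600e-03 -1.29196481e+00] 9.008581751336589 [-11.76801968  -1.7568555   12.36094898] [-0.70477073  3.23648047  0.02998316]
```

Emit:
servo_tool:
  increments:
    - {"dx": 0.1,"dy": 0.03,"dz": 0.07,"ax": 0,"ay": 0,"az": 0,"claw": 1}
    - {"dx": 0.3,"dy": 0.09,"dz": 0.07,"ax": 0,"ay": 0,"az": 0,"claw": 1}
    - {"dx": 0.5,"dy": 0.15,"dz": 0.07,"ax": 0,"ay": 0,"az": 0,"claw": 1}
    - {"dx": 0.7,"dy": 0.2,"dz": 0.07,"ax": 0,"ay": 0,"az": 0,"claw": 1}

```text
clock: 13.98
eef_pos: [537.3, -33.9, 36.4]
tool_rot: [-1.56, -0.0, -1.292]
force: [-5.9, -2.3, -0.8]
width: 9.3
```

Run:
```python
from h import *
s=read_state(); print(s['eef_pos'],s['tool_rot'],s['width'],s['force'],s['torque'])
im=grab('wrist','w13'); cv2.imwrite('pics/w13b.png',cv2.resize(im['color'][130:330,200:512,::-1],None,fx=2.5,fy=2.5,interpolation=cv2.INTER_CUBIC))
im=grab('scene','s13');s=im['color'][:,:,::-1]; cv2.imwrite('pics/s13b.png',cv2.resize(s[165:240,205:315],None,fx=7,fy=7,interpolation=cv2.INTER_CUBIC))
```

```text
[537.34663458 -33.90035544  36.3840585 ] [-1.55975501e+00 -1.24229300e-04 -1.29160634e+00] 9.273739681358744 [-5.94637715 -2.31646277 -0.81414862] [-0.54602743  2.01050713  0.01829574]
```

View pics/w13b.png

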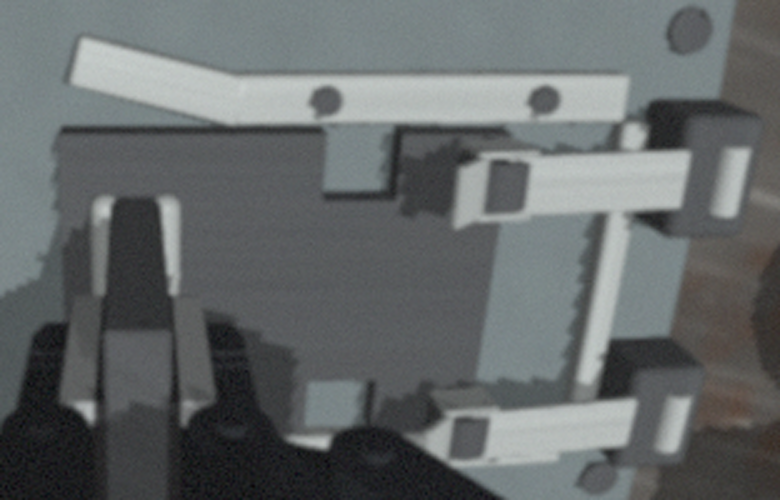

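View pics/s13b.png

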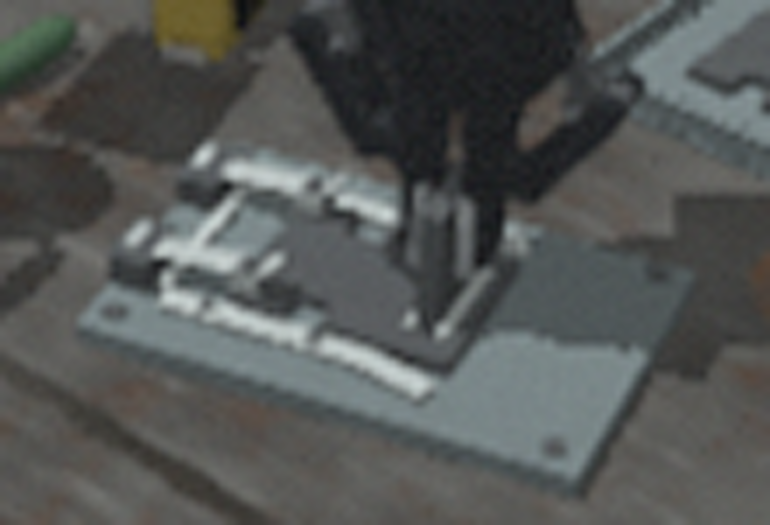

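The clips now ride on the plate and the push force has dropped to about 6 N. It's about 24 mm short of home, so I'll continue.

Emit:
servo_tool:
  increments:
    - {"dx": 0.35,"dy": 0.1,"dz": 0,"ax": 0,"ay": 0,"az": 0,"claw": 1}
    - {"dx": 0.7,"dy": 0.2,"dz": 0,"ax": 0,"ay": 0,"az": 0,"claw": 1}
    - {"dx": 1.05,"dy": 0.31,"dz": 0,"ax": 0,"ay": 0,"az": 0,"claw": 1}
    - {"dx": 1.4,"dy": 0.41,"dz": 0,"ax": 0,"ay": 0,"az": 0,"claw": 1}
    - {"dx": 1.7,"dy": 0.49,"dz": 0,"ax": 0,"ay": 0,"az": 0,"claw": 1}
    - {"dx": 1.9,"dy": 0.55,"dz": 0,"ax": 0,"ay": 0,"az": 0,"claw": 1}
    - {"dx": 1.9,"dy": 0.55,"dz": 0,"ax": 0,"ay": 0,"az": 0,"claw": 1}

```text
clock: 14.67
eef_pos: [559.9, -27.1, 37.5]
tool_rot: [-1.552, 0.0, -1.291]
force: [-4.1, -2.0, -4.0]
width: 9.2
```

Run:
```python
from h import *
s=read_state(); print(s['eef_pos'],s['tool_rot'],s['width'],s['force'],s['torque'])
im=grab('wrist','w14'); cv2.imwrite('pics/w14b.png',cv2.resize(im['color'][130:330,200:512,::-1],None,fx=2.5,fy=2.5,interpolation=cv2.INTER_CUBIC))
```

```text
[559.93860055 -27.12866769  37.47903518] [-1.55224666e+00  8.29742890e-06 -1.29054770e+00] 9.196268544041802 [-4.08204711 -1.99287884 -4.0403555 ] [-0.3886155   0.96202199  0.01906975]
```

View pics/w14b.png

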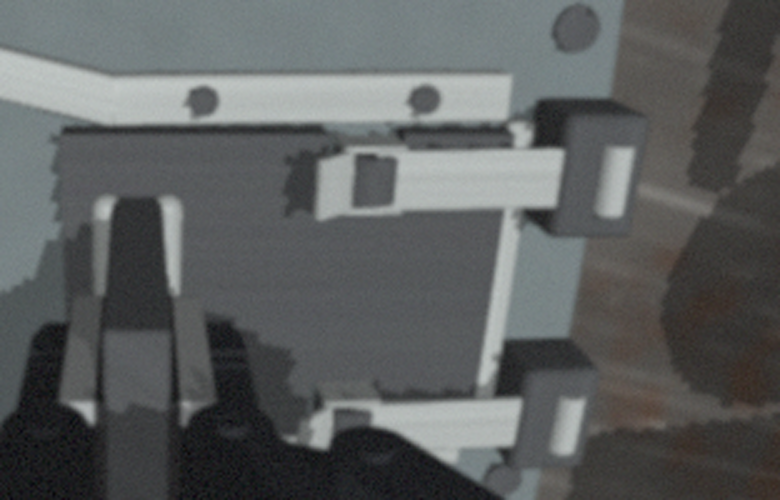

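It looks home, within 0.5 mm along the channel, but it floats about 1 mm high and nose-up by 0.019 rad. I'll level it, set it down and press forward slightly.

Emit:
servo_tool:
  increments:
    - {"dx": 0.05,"dy": 0.02,"dz": -0.05,"ax": -0.003,"ay": 0.01,"az": 0,"claw": 1}
    - {"dx": 0.15,"dy": 0.04,"dz": -0.1,"ax": -0.005,"ay": 0.018,"az": 0,"claw": 1}
    - {"dx": 0.2,"dy": 0.06,"dz": -0.12,"ax": -0.005,"ay": 0.018,"az": 0,"claw": 1}
    - {"dx": 0.2,"dy": 0.06,"dz": -0.12,"ax": -0.005,"ay": 0.018,"az": 0,"claw": 1}

```text
clock: 15.05
eef_pos: [560.4, -27.1, 36.4]
tool_rot: [-1.574, -0.0, -1.29]
force: [-8.3, -2.1, 3.1]
width: 9.3
```

Run:
```python
from h import *
s=read_state(); print(s['eef_pos'],s['tool_rot'],s['width'],s['force'],s['torque'])
im=grab('wrist','w15'); cv2.imwrite('pics/w15b.png',cv2.resize(im['color'][130:330,200:512,::-1],None,fx=2.5,fy=2.5,interpolation=cv2.INTER_CUBIC))
im=grab('scene','s15');s=im['color'][:,:,::-1]; cv2.imwrite('pics/s15b.png',cv2.resize(s[165:240,205:315],None,fx=7,fy=7,interpolation=cv2.INTER_CUBIC))
```

```text
[560.43350034 -27.06627518  36.40906058] [-1.57403469e+00 -2.73842357e-04 -1.29036305e+00] 9.288934046107256 [-8.34906059 -2.07344051  3.09180363] [-0.48832137  1.7548478   0.2314207 ]
```

View pics/w15b.png

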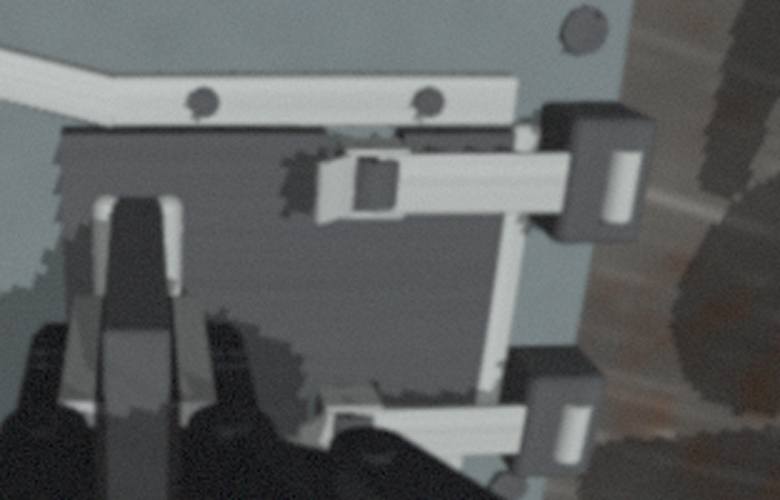

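View pics/s15b.png

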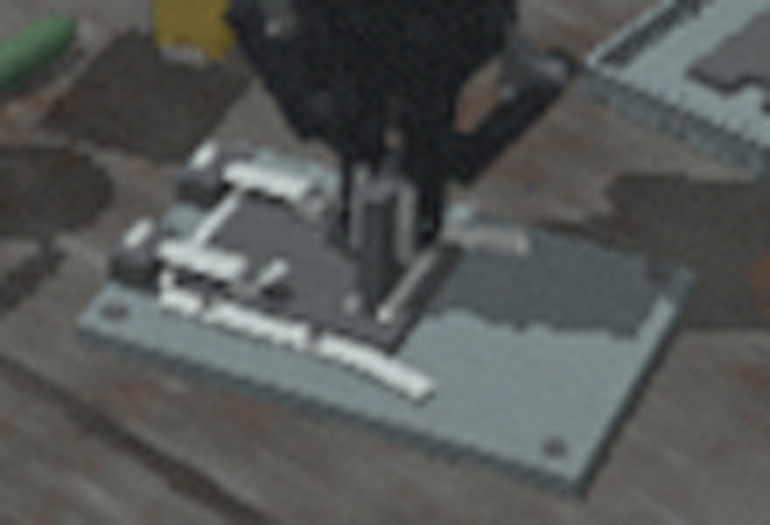

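Pushing 2 mm further moved it only 0.5 mm and raised the force to 8 N, so it is on the stop. I'll release and back off.

Emit:
servo_tool:
  increments:
    - {"dx": 0,"dy": 0,"dz": 0,"ax": 0,"ay": 0,"az": 0,"claw": 0.6}
    - {"dx": 0,"dy": 0,"dz": 0,"ax": 0,"ay": 0,"az": 0,"claw": 0.1}
    - {"dx": 0,"dy": 0,"dz": 0,"ax": 0,"ay": 0,"az": 0,"claw": -0.3}
    - {"dx": 0,"dy": 0,"dz": 0,"ax": 0,"ay": 0,"az": 0,"claw": -0.4}
    - {"dx": 0,"dy": 0,"dz": 0,"ax": 0,"ay": 0,"az": 0,"claw": -0.4}

```text
clock: 15.57
eef_pos: [563.9, -25.9, 36.7]
tool_rot: [-1.566, 0.0, -1.291]
force: [0.1, 0.1, 0.1]
width: 59.7
```

Emit:
servo_tool:
  increments:
    - {"dx": 0,"dy": 0,"dz": 1,"ax": 0,"ay": 0,"az": 0,"claw": -0.4}
    - {"dx": 0,"dy": 0,"dz": 3,"ax": 0,"ay": 0,"az": 0,"claw": -0.4}
    - {"dx": 0,"dy": 0,"dz": 6,"ax": 0,"ay": 0,"az": 0,"claw": -0.4}
    - {"dx": 0,"dy": 0,"dz": 9,"ax": 0,"ay": 0,"az": 0,"claw": -0.4}
    - {"dx": 0,"dy": 0,"dz": 12,"ax": 0,"ay": 0,"az": 0,"claw": -0.4}
    - {"dx": 0,"dy": 0,"dz": 14,"ax": 0,"ay": 0,"az": 0,"claw": -0.4}
    - {"dx": 0,"dy": 0,"dz": 14,"ax": 0,"ay": 0,"az": 0,"claw": -0.4}
    - {"dx": 0,"dy": 0,"dz": 14,"ax": 0,"ay": 0,"az": 0,"claw": -0.4}

```text
clock: 16.23
eef_pos: [563.7, -26.3, 178.2]
tool_rot: [-1.565, -0.001, -1.291]
force: [0.3, 0.2, -0.1]
width: 59.9
```

Run:
```python
from h import *
s=read_state(); print(s['eef_pos'],s['tool_rot'],s['width'],s['force'],s['torque'])
im=grab('wrist','w16'); cv2.imwrite('pics/w16b.png',cv2.resize(im['color'][80:290,130:400,::-1],None,fx=2.8,fy=2.8,interpolation=cv2.INTER_CUBIC))
im=grab('scene','s16');s=im['color'][:,:,::-1]; cv2.imwrite('pics/s16b.png',cv2.resize(s[145:245,205:365],None,fx=5,fy=5,interpolation=cv2.INTER_CUBIC))
```

```text
[563.73326499 -26.31746748 178.1542078 ] [-1.56529174e+00 -7.46361884e-04 -1.29109831e+00] 59.91715671706177 [ 0.26846882  0.19552965 -0.07612086] [0.02688778 0.05284558 0.01524929]
```

View pics/w16b.png

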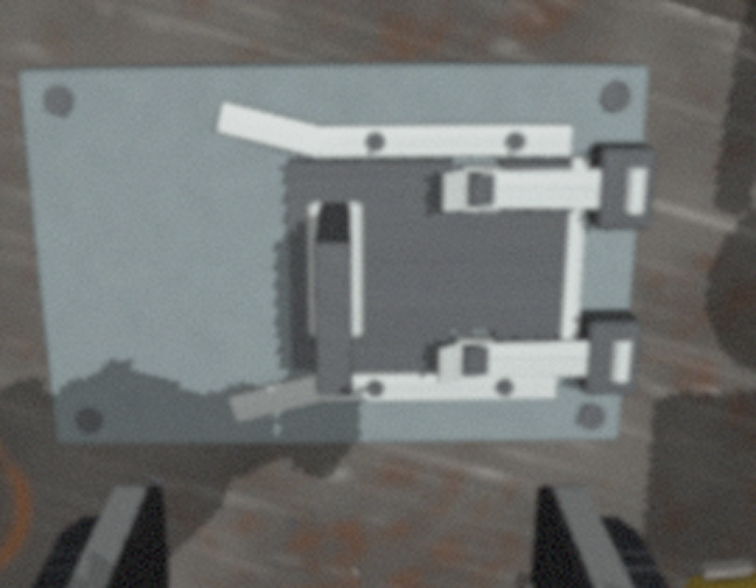

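View pics/s16b.png

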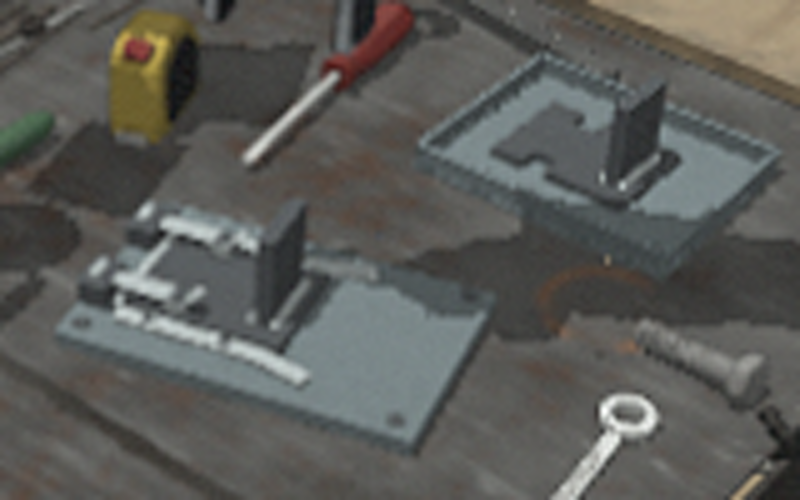

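The scene crop matches the starting view of the old sample at home: rib top at (285,200), clips down. I'll compare the two numerically with an image difference.

Run:
```python
from h import *
a=load('scene0')['color'].astype(np.float32).mean(2); 
for n in ['s16','s15','s13']:
    b=load(n)['color'].astype(np.float32).mean(2)
    A=a[182:218,218:262]; B=b[182:218,218:262]
    print(n,'absdiff',np.abs(A-B).mean(), cv2.phaseCorrelate(A,B,cv2.createHanningWindow(A.shape[::-1],cv2.CV_32F)))
    C=a[182:208,218:255]; D=b[182:208,218:255]; print('  clips',np.abs(C-D).mean(), np.abs(C-D).max())
```

```text
s16 absdiff 3.2548404 ((0.5909265792005094, -0.03477520950686497), 1.005861883012601)
  clips 3.108108 12.0
s15 absdiff 6.8148146 ((0.7825181519733313, 0.12415362380459882), 0.898120794325699)
  clips 6.137214 137.66666
s13 absdiff 11.9852705 ((0.6172537188274205, -0.548837972700678), 0.8741440384476273)
  clips 9.983715 82.333336
```

After release, the stage region differs from the starting "home" picture only by noise (at most 12 grey levels, compared with 82–138 while the sample was being inserted). Handing in.

```bash
python3 -c "
from h import *
print(finish_job())"
```

```text
the job is handed in; nothing more can be done
None
```

I moved the inspected sample to the tray and slid the fresh one home under both clips. I handed in at about 16 s of the 58 s, and no verdict was reported.

- **Inspected sample:** I drew it 64 mm straight back out of the clips and set it down in the tray. In the last scene picture it stands flat and upright, clear of the walls.
- **Fresh sample:** I slid it in along the channel. The first push pressed the front edge onto the deck and stalled, with 26 N back and 30 N up. I backed off and tilted the nose up slightly. It then rode under the clips at about 6 N and stopped against the stop bar at about 8 N.
- **After release:** The stage and clips match the starting "home" picture to within image noise (12 grey levels at most). The tool force is about 0 and the gripper is 140 mm above its release height.
- **Checks that disagreed:** Before insertion the wrist and scene views differed by about 2–3 mm on the lateral position. I went with the close wrist view, then moved 1 mm back once it showed the plate near the right rail. A sub-pixel shift check on the final picture gave 0.6 px, but nearly the same value for frames where the sample was not yet home, so I did not rely on it.
- **Not measured directly:** I judged the clip positions from the pictures only, since the state does not report their angles.

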